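# Fold up a tray carton, pack the glass ornaments and scan the order label

## Task

Fold the four walls of the tray carton fully upright (each has a lift tab), then stand every blue ornament upright on its floor, setting them down rather than dropping them, as they are glass. When all are packed, take the label reader, point its reading face squarely at the middle of the order label from about 6 cm away, keep it steady for a good second, and stand it back in the middle of its pad. Leave the walls upright and do not disturb the paint jars and tub.

Things in the scene. Friction and masses are not known exactly. Their poses are not given: they have to be found in the camera images.
- carton: flat cross-shaped tray carton blank, base 122 mm square, fixed on a grey block. Origin: centre of the block's underside at table height, z up, x and y square to the base edges. Box floor 24 mm above the origin. Walls hinge on the four edges, 62 mm from the centre and 22 mm up: boards 4 mm thick, 118 mm along the hinge, 46 mm high, each with a lift tab on its outer edge; they overhang the block
- wall_near (a joint): hinge of the carton's wall on the carton's -x (near the robot at yaw 0) side, rad: 0 lying flat outward, 1.57 upright, stop at 1.6; stiff crease, stays where it is left
- wall_far (a joint): hinge of the carton's wall on the carton's +x side, rad: 0 lying flat outward, 1.57 upright, stop at 1.6; stiff crease, stays where it is left
- wall_left (a joint): hinge of the carton's wall on the carton's +y side, rad: 0 lying flat outward, 1.57 upright, stop at 1.6; stiff crease, stays where it is left
- wall_right (a joint): hinge of the carton's wall on the carton's -y side, rad: 0 lying flat outward, 1.57 upright, stop at 1.6; stiff crease, stays where it is left
- wall_near_tab (a point): middle of the lift tab of wall_near, 63 mm from its hinge; the tab is 30 mm wide along the hinge, 34 mm long (46 to 80 mm from the hinge) and 4 mm thick, marked with a blue square
- wall_far_tab (a point): middle of the lift tab of wall_far, 63 mm from its hinge; the tab is 30 mm wide along the hinge, 34 mm long (46 to 80 mm from the hinge) and 4 mm thick, marked with a blue square
- wall_left_tab (a point): middle of the lift tab of wall_left, 63 mm from its hinge; the tab is 30 mm wide along the hinge, 34 mm long (46 to 80 mm from the hinge) and 4 mm thick, marked with a blue square
- wall_right_tab (a point): middle of the lift tab of wall_right, 63 mm from its hinge; the tab is 30 mm wide along the hinge, 34 mm long (46 to 80 mm from the hinge) and 4 mm thick, marked with a blue square
- ornament1: blue flat-footed glass ornament with a painted band and a brass cap, 76 mm tall, standing upright; the body is 48 mm across up to 31 mm high, narrowing to the cap, a cylinder 24 mm across from 50 to 76 mm high (take it by the cap). Origin: centre of its underside, z up through the cap. May be absent
- ornament2: blue flat-footed glass ornament with a painted band and a brass cap, 76 mm tall, standing upright; the body is 48 mm across up to 31 mm high, narrowing to the cap, a cylinder 24 mm across from 50 to 76 mm high (take it by the cap). Origin: centre of its underside, z up through the cap. May be absent
- ornament3: blue flat-footed glass ornament with a painted band and a brass cap, 76 mm tall, standing upright; the body is 48 mm across up to 31 mm high, narrowing to the cap, a cylinder 24 mm across from 50 to 76 mm high (take it by the cap). Origin: centre of its underside, z up through the cap. May be absent
- ornament4: blue flat-footed glass ornament with a painted band and a brass cap, 76 mm tall, standing upright; the body is 48 mm across up to 31 mm high, narrowing to the cap, a cylinder 24 mm across from 50 to 76 mm high (take it by the cap). Origin: centre of its underside, z up through the cap. May be absent
- reader: hand-held label reader, 120 mm tall, standing on its round reading face: flared orange head, 72 mm across at the foot (0 to 42 mm high), then a square black grip 28 mm x 28 mm from 42 to 120 mm high (sides along x and y). Origin: centre of the reading face (underside); z runs up the grip, so it reads along -z
- pad: the reader's parking pad: green disc with black rim, 116 mm across, flat on the table (1 mm). Origin: its centre at table height
- label: order label: white card 44 mm x 66 mm with black bars on a 76 mm x 96 mm metal plate, fixed on a low stand, its centre 40 mm above the table and its face tilted 0.42 rad from level towards the robot. Origin: centre of the label's face; z is the face's outward normal (up and towards the robot)
- jar_yellow: yellow paint jar, 60 mm across, 66 mm tall, a bystander. Origin: centre of its underside
- jar_green: green paint jar, 54 mm across, 58 mm tall, a bystander. Origin: centre of its underside
- jar_blue: blue paint jar, 62 mm across, 64 mm tall, a bystander. Origin: centre of its underside
- jar_red: red paint jar, 58 mm across, 56 mm tall, a bystander. Origin: centre of its underside
- tub_white: white paint tub, 72 mm across, 46 mm tall, a bystander. Origin: centre of its underside

How it is judged:
By the outcome, as a careful person would: the job done as asked, in the order asked, and still so for the second after the job is handed in, with the robot touching nothing.
Of ornament1, ornament2, ornament3, ornament4 only 2 to 4 are there at a start; the rules pass over those that are not, and their reading is None.
At some moment in a run one of ornament1, ornament2, ornament3, ornament4, reader may be knocked a few centimetres aside while the robot is not near it.
It also fails if it takes over 210 s, if anything falls off the work surface, if the arm or the gripper's body presses on something with over 40 N, if the wrist force passes 120 N, or if a joint passes its speed limit or range.

## Robot

A 6-joint arm with a two-finger parallel gripper is mounted at the origin on the work surface. World frame = base frame: x ahead of the robot, y to its left, z up, the work surface at z = 0. Lengths are in m, angles in degrees, forces in N, time in s.
With the tool pointing down it reaches from about 0.25 to 0.725 m from the base axis. Payload 9.7 kg.
Tool frame: the origin (TCP) lies on the centre line of the jaws, within the pads' length; the fingertips stand tip_reach ahead of it and the grasp point (between the pads) lies 2 mm behind it (tip_reach is the distance from the TCP to the fingertips, in m); z points along the fingers, y is the direction in which the jaws open and shut (so a half turn about z gives the same grasp; the last joint's range is limited). The gripper opens to 85 mm and grips with 20 to 120 N. Pads are 22 mm wide; open, the fingers measure 114 mm over their backs; the gripper's body (76 mm by 85 mm) begins 54 mm behind the grasp point. The pads swing forward as they close: fully open they stand 13 mm farther back than shut.
Start: joints at [-74.771, 4.979, 10.078, 95.1, 0, 90], TCP at [0.144, -0.531, 0.248] pointing down, gripper open.
Joint ranges: [-179.16, 179.16], [-48.56, 103.87], [-65.8, 70.77], [-126.05, 130.52], [-82.76, 87.17], [-180, 180]. Speed limits (degrees/s): [127.2, 127.2, 147.25, 180, 180, 180].

## Interface

Orientations are given as [roll, pitch, yaw] about the fixed x, y, z axes, in that order (R = Rz(yaw) Ry(pitch) Rx(roll)).
In Python, from workcell import get_obs, camera, calibration, job_done, tip_reach gives the robot as it stands.
- The arm moves only by the tool apply_moves, never from a script. Its argument "rows" is a list of rows, each a list of 7 numbers: the shift along the world's x, y, z in mm, then the turn, a rotation vector about the world's x, y, z in degrees, then the closure, from 0 (fully open) to 1 (shut). A call has 1 to 20 rows; each row shifts and turns the commanded pose from where the row before left it; what a row does not reach is not made up. A row lasts 1/8 s, in which the tool goes at most 62.5 mm and 10.7 degrees, less where a joint would pass 70% of its speed; a pose out of reach is approached as far as the arm can. A call with a gripper value outside its range is refused whole. The fingers move at their own pace and stop on an object; "grip_force" is the grip in N (left out, the last holds). Time passes only in rows, so rows that do not move let the fingers close. It gives the time, the measured TCP pose, the force and the opening at its end, in the units of the state.
- get_obs(): the state, without advancing time (a new reading comes with each control period).
- camera(name): name is "scene" or "top" or "wrist"; returns the picture (384x512x3 uint8, red, green, blue); there is no depth.
- calibration(name): a dict with "intrinsics" (3x3 intrinsics, pixels), "T" (4x4, takes a point from camera to world coordinates); the wrist camera has in their place "mount" (4x4, takes a point from camera to tool coordinates, whose origin is the TCP and whose axes are the flange's). Camera axes: x right, y down, z forward; pixel columns grow to the right and rows downward; lengths in m; the calibration is good to about 2 mm. A picture is of the moment at which its call begins: read the wrist's pose just before it. calibration takes no time and is no camera call.
- job_done(): hands the job in, once; it reports no verdict.
The state is a dict: "time": time; "q": joint angles; "qd": joint speeds; "joint_efforts": joint torques, N m; "ee_pos": TCP position; "tcp_rot": TCP orientation; "wrist_force": force on the tool from outside, world axes, zero at the start; "torque": the same for the moment, N m; "opening": finger opening in m.
Only numpy, scipy, OpenCV 4.12 (cv2) and the standard library are available. Lean on these libraries where they do the work, as an engineer would, in place of code of your own. Each camera call takes 0.05 s, during which the arm holds its last target.

## Working session

There is one attempt and no reset: what is moved stays moved. The work goes in short steps, Python scripts to look and compute and a tool call to move; the robot and the scene stay as the last step left them, time stands still between calls to the robot, and variables do not carry over. Pictures are saved under pics/ and viewed, and the job is handed in when it is done.

Besides the shell and the picture viewer there is one more tool, called by a JSON object that holds its "fn" and its "kwargs", one argument or row to a line. apply_moves: Moves the arm, as the interface text tells. Its arguments: {"type":"object","properties":{"rows":{"type":"array","items":{"type":"array","items":{"type":"number"}}},"grip_force":{"type":"number"}},"required":["rows"]}

```bash
ls; mkdir -p pics; python3 - <<'E'
from workcell import *
import cv2,numpy as np
print(get_obs(),tip_reach)
for n in("scene","top","wrist"):
    print(n,calibration(n))
    cv2.imwrite(f"pics/{n}0.png",cv2.resize(camera(n)[:,:,::-1],(800,600),interpolation=cv2.INTER_CUBIC))
E
```

```text
pics
{'time': 0.0, 'q': array([-7.47693483e+01,  5.01110230e+00,  1.00334881e+01,  9.50994591e+01,
        8.84622071e-04,  9.00008836e+01]), 'qd': array([ 0.11056105,  0.13740517,  0.05607144,  0.06585789, -0.06733225,
       -0.0223934 ]), 'joint_efforts': array([ 4.55549916e-04, -5.20381272e+01,  4.64812231e+01,  1.61210366e-02,
       -4.60632168e-05,  6.51257608e-06]), 'ee_pos': array([ 0.14443636, -0.53047653,  0.24757438]), 'tcp_rot': array([-1.79922927e+02, -8.83432642e-04,  1.52297669e+01]), 'wrist_force': array([-0.68477515, -0.44699333,  1.03056238]), 'torque': array([0.00696381, 0.03456017, 0.03857685]), 'opening': 0.08532548112293825} 0.017
scene {'intrinsics': array([[362.93833139,   0.        , 253.7305536 ],
       [  0.        , 362.93833139, 190.28248504],
       [  0.        ,   0.        ,   1.        ]]), 'T': array([[ 0.40915005,  0.50002046, -0.76326651,  1.25911891],
       [ 0.91236572, -0.2117141 ,  0.35037971, -0.33372369],
       [ 0.01360274, -0.83973608, -0.54282436,  0.54341475],
       [ 0.        ,  0.        ,  0.        ,  1.        ]])}
top {'intri
[... 240 characters left out ...]
99992358,  0.01001333, -0.00725101, -0.03210486],
       [ 0.00528321, -0.18416207, -0.98288169,  1.48861609],
       [ 0.        ,  0.        ,  0.        ,  1.        ]])}
wrist {'intrinsics': array([[275.59805632,   0.        , 252.31053846],
       [  0.        , 275.59805632, 191.32652611],
       [  0.        ,   0.        ,   1.        ]]), 'mount': array([[-4.42043909e-04, -9.61891177e-01, -2.73432201e-01,
         6.98274943e-02],
       [ 9.99999895e-01, -4.57993946e-04, -5.49872007e-06,
        -4.08682754e-04],
       [-1.19941123e-04, -2.73432175e-01,  9.61891278e-01,
        -1.26370578e-01],
       [ 0.00000000e+00,  0.00000000e+00,  0.00000000e+00,
         1.00000000e+00]])}
```

View pics/scene0.png

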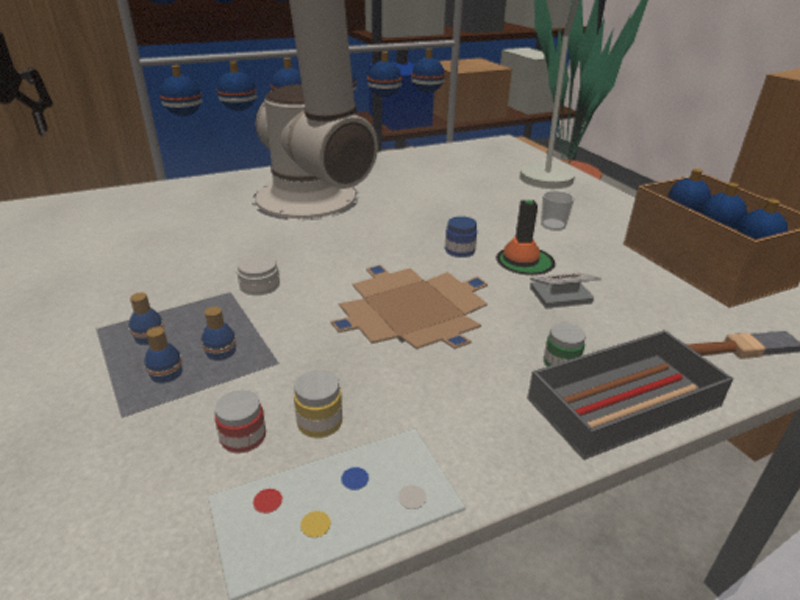

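View pics/top0.png

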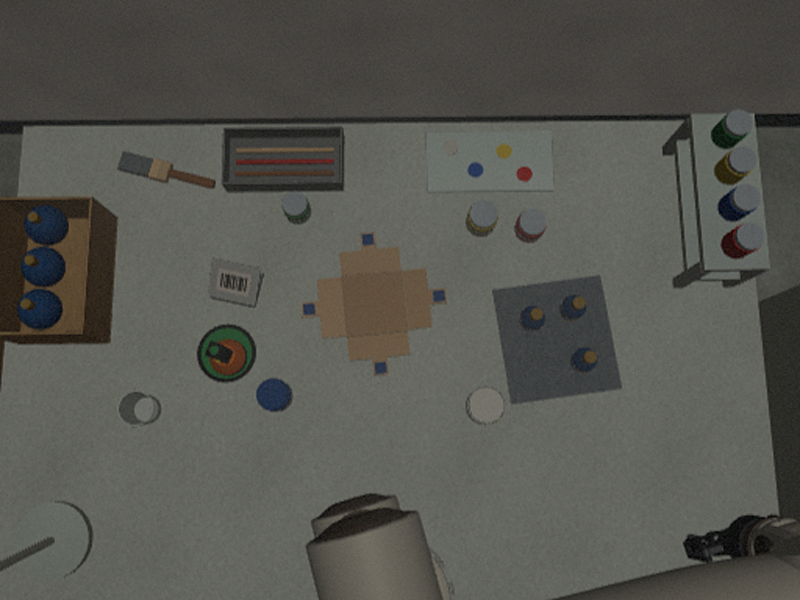

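View pics/wrist0.png

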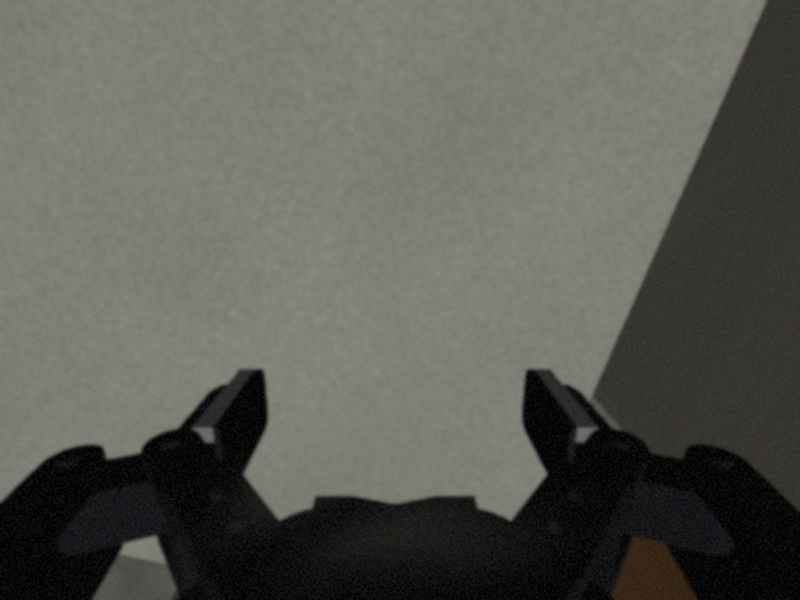

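The top view shows the carton cross at about (374,304), three ornaments on the mat at (533,316), (574,305) and (585,358), the reader on its pad at (226,352), and the label at (236,282). Next I'll measure these.

```bash
cat > h.py <<'E'
from workcell import *
import cv2,numpy as np
from scipy.spatial.transform import Rotation as Rn
def camT(n,obs=None):
    c=calibration(n)
    if n!="wrist": return c["intrinsics"],c["T"]
    o=obs or get_obs()
    T=np.eye(4);T[:3,:3]=Rn.from_euler('xyz',o['tcp_rot'],degrees=True).as_matrix();T[:3,3]=o['ee_pos']
    return c["intrinsics"],T@c["mount"]
def ray(K,T,uv):
    d=T[:3,:3]@np.linalg.inv(K)@np.array([uv[0],uv[1],1.]);return T[:3,3],d
def onz(K,T,uv,z):
    o,d=ray(K,T,uv);return o+d*(z-o[2])/d[2]
def proj(K,T,p):
    q=np.linalg.inv(T)@np.append(p,1);u=K@q[:3];return u[:2]/u[2]
def blobs(img,lo,hi,amin=8,roi=None):
    h=cv2.cvtColor(img,cv2.COLOR_RGB2HSV);m=cv2.inRange(h,np.array(lo),np.array(hi))
    if roi: mm=np.zeros_like(m);x0,y0,x1,y1=roi;mm[y0:y1,x0:x1]=m[y0:y1,x0:x1];m=mm
    n,l,s,c=cv2.connectedComponentsWithStats(m)
    return [(c[i].round(1).tolist(),s[i].tolist()) for i in range(1,n) if s[i,4]>=amin],m
def save(img,name,box=None):
    if box: img=img[box[1]:box[3],box[0]:box[2]]
    f=min(800/img.shape[1],600/img.shape[0])
    cv2.imwrite(f"pics/{name}.png",cv2.resize(img[:,:,::-1],None,fx=f,fy=f,interpolation=cv2.INTER_CUBIC))
E
python3 - <<'E'
from h import *
img=camera("top");K,T=camT("top")
np.save('top0.npy',img)
print("blue");
for c,s in blobs(img,(100,90,30),(130,255,255),15)[0]: print(c,s,onz(K,T,c,.024).round(4))
print("brass")
for c,s in blobs(img,(10,100,70),(28,255,255),6,(310,170,400,260))[0]: print(c,s,onz(K,T,c,.076).round(4))
print("carton")
for c,s in blobs(img,(5,40,60),(25,255,255),200,(180,140,300,250))[0]: print(c,s,onz(K,T,c,.024).round(4))
print("green")
for c,s in blobs(img,(50,90,20),(90,255,255),20)[0]: print(c,s,onz(K,T,c,.001).round(4))
print("orange")
for c,s in blobs(img,(2,150,60),(14,255,255),20,(110,190,180,260))[0]: print(c,s,onz(K,T,c,.03).round(4))
for box,n in(((110,140,290,250),'a'),((290,110,410,270),'b')): save(np.clip(img.astype(int)*2,0,255).astype(np.uint8),n,box)
E
```

```text
blue
[303.9, 108.3] [300, 104, 9, 9, 64] [ 0.8338 -0.1903  0.024 ]
[467.0, 133.0] [460, 120, 21, 21, 140] [ 0.7473 -0.7015  0.024 ]
[29.3, 143.7] [16, 131, 27, 25, 425] [0.7255 0.6699 0.024 ]
[234.9, 152.8] [232, 150, 7, 6, 37] [0.6899 0.0289 0.024 ]
[27.7, 170.5] [13, 158, 28, 25, 454] [0.6397 0.6683 0.024 ]
[25.7, 197.6] [11, 185, 28, 25, 473] [0.5547 0.668  0.024 ]
[280.6, 188.9] [278, 186, 7, 7, 34] [ 0.5739 -0.1112  0.024 ]
[367.1, 198.8] [361, 192, 14, 12, 42] [ 0.5403 -0.3757  0.024 ]
[197.2, 197.3] [194, 195, 7, 6, 36] [0.5503 0.1446 0.024 ]
[370.4, 228.4] [367, 223, 10, 14, 47] [ 0.4491 -0.381   0.024 ]
[243.1, 234.6] [240, 232, 7, 6, 40] [0.4344 0.0048 0.024 ]
[377.3, 234.1] [374, 232, 8, 5, 15] [ 0.4316 -0.4009  0.024 ]
[174.2, 252.2] [164, 243, 21, 20, 325] [0.3838 0.2114 0.024 ]
brass
[370.2, 193.4] [367, 190, 8, 8, 40] [ 0.5473 -0.3736  0.076 ]
[343.1, 200.6] [340, 198, 7, 7, 38] [ 0.5265 -0.2923  0.076 ]
[377.5, 227.9] [374, 225, 8, 7, 41] [ 0.4445 -0.3894  0.076 ]
carton
[239.1, 194.0] [193, 148, 93, 93, 4186] [0.5592 0.0163 0.024 ]
green
[463.0, 86.7] [455, 74, 22, 21, 149] [ 0.9116 -0.7132  0.001 ]
[143.9, 222.4] [129, 210, 32, 33, 332] [0.4776 0.3103 0.001 ]
[136.8, 223.8] [134, 222, 6, 5, 24] [0.4735 0.3319 0.001 ]
orange
[147.2, 229.0] [134, 218, 23, 22, 225] [0.4537 0.293  0.03  ]
```

View pics/a.png

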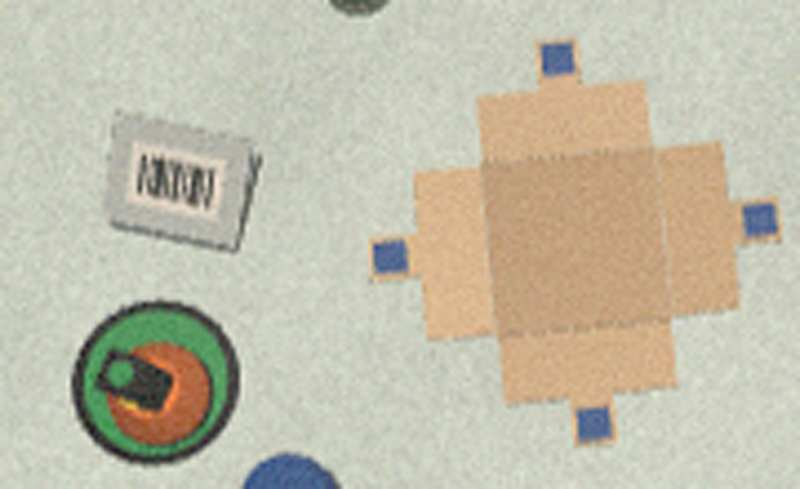

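View pics/b.png

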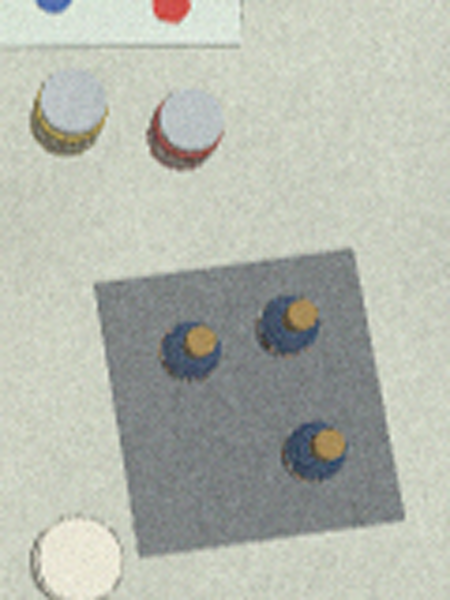

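```bash
cat >> h.py <<'E'
def tri(obs):
    A=np.zeros((3,3));b=np.zeros(3);
    for o,d in obs:
        d=d/np.linalg.norm(d);P=np.eye(3)-np.outer(d,d);A+=P;b+=P@o
    x=np.linalg.solve(A,b);return x,max(np.linalg.norm((np.eye(3)-np.outer(d,d)/(d@d))@(x-o)) for o,d in obs)
E
python3 - <<'E'
from h import *
top=np.load('top0.npy');K,T=camT("top")
s=camera("scene");Ks,Ts=camT("scene");np.save('scene0.npy',s)
tb=[c for c,_ in blobs(top,(100,90,30),(130,255,255),15,(185,140,300,240))[0]]
for b in blobs(s,(100,90,30),(130,255,255),10,(200,160,330,230))[0]:
    c=b[0]
    r=[tri([ray(K,T,t),ray(Ks,Ts,c)])+(t,) for t in tb]
    x,e,t=min(r,key=lambda q:q[1]);print('tab',t,c,b[1],x.round(4),e.round(4))
br=[c for c,_ in blobs(top,(10,100,70),(28,255,255),6,(310,170,400,260))[0]]
for b in blobs(s,(8,100,50),(28,255,255),10,(70,180,160,230))[0]:
    c=b[0]
    x,e,t=min([tri([ray(K,T,t),ray(Ks,Ts,c)])+(t,) for t in br],key=lambda q:q[1]);print('cap',t,c,b[1],x.round(4),e.round(4))
# carton contour corners
_,m=blobs(top,(5,40,60),(25,255,255),200,(180,140,300,250))
m=cv2.morphologyEx(m,cv2.MORPH_CLOSE,np.ones((3,3)))
mo=cv2.morphologyEx(m,cv2.MORPH_OPEN,np.ones((9,9)))
cs,_=cv2.findContours(mo,cv2.RETR_EXTERNAL,cv2.CHAIN_APPROX_NONE)
c=max(cs,key=cv2.contourArea);p=np.array([onz(K,T,q[0],.022)[:2] for q in c])
a=np.radians(5.3);R=np.array([[np.cos(a),-np.sin(a)],[np.sin(a),np.cos(a)]])
l=(p-[.562,.0168])@R;print(l.min(0),l.max(0), cv2.minAreaRect(c))
save(s,'s1',(200,100,400,250))
E
```

```text
tab [243.1, 234.6] [241.1, 172.1] [238, 171, 7, 3, 16] [0.434  0.0047 0.0281] 0.0001
tab [197.2, 197.3] [304.1, 180.4] [301, 179, 7, 4, 21] [0.5486 0.1432 0.0321] 0.0005
tab [280.6, 188.9] [219.1, 206.6] [215, 205, 9, 4, 25] [ 0.5725 -0.1106  0.0312] 0.0003
tab [234.9, 152.8] [292.2, 217.1] [288, 216, 9, 4, 20] [0.6862 0.0283 0.0372] 0.0001
cap [377.5, 227.9] [88.1, 190.0] [84, 188, 10, 6, 42] [ 0.4448 -0.3901  0.0735] 0.0
cap [343.1, 200.6] [135.7, 199.6] [131, 197, 11, 8, 53] [ 0.5271 -0.2934  0.072 ] 0.0004
cap [343.1, 200.6] [135.6, 207.1] [134, 205, 4, 5, 14] [ 0.5302 -0.2968  0.054 ] 0.0005
cap [370.2, 193.4] [98.8, 214.9] [91, 209, 14, 15, 100] [ 0.5489 -0.3757  0.0676] 0.0001
[-0.11829743 -0.11597583] [0.1168379  0.11509376] ((238.96682739257812, 193.99777221679688), (73.90260314941406, 73.96913146972656), 3.814074993133545)
```

View pics/s1.png

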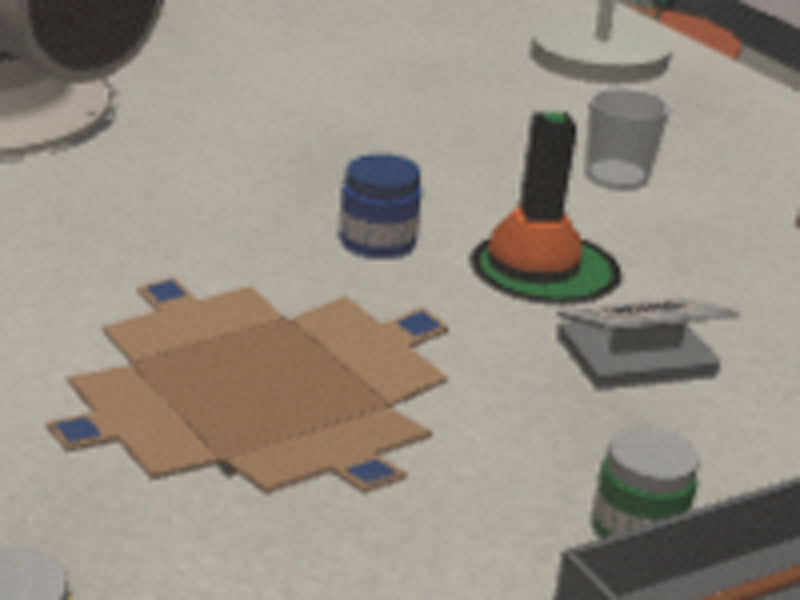

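{"fn": "apply_moves", "kwargs": {
  "rows": [
    [5,10,2,0,0,-0.5,0],
    [12,20,2,0,0,-0.5,0],
    [20,34,2,0,0,-0.6,0],
    [20,36,2,0,0,-0.6,0],
    [20,36,2,0,0,-0.7,0],
    [20,36,2,0,0,-0.7,0],
    [20,36,2,0,0,-0.7,0],
    [20,36,2,0,0,-0.7,0],
    [20,36,2,0,0,-0.7,0],
    [20,36,2,0,0,-0.7,0],
    [20,36,0,0,0,-0.7,0],
    [20,36,0,0,0,-0.7,0],
    [20,36,0,0,0,-0.6,0],
    [20,36,0,0,0,-0.6,0],
    [20,36,0,0,0,-0.6,0],
    [20,35,0,0,0,0,0],
    [9,10,0,0,0,0,0],
    [0,0,0,0,0,0,0],
    [0,0,0,0,0,0,0]
  ]
}}

```text
time: 2.62
ee_pos: [0.45, 0.0096, 0.2685]
tcp_rot: [180.0, 0.0, 5.6]
wrist_force: [0.6, -0.2, -0.8]
opening: 0.0851
```

```bash
python3 - <<'E'
from h import *
o=get_obs();w=camera("wrist");K,T=camT("wrist",o);print(o['ee_pos'],o['tcp_rot'],o['wrist_force'])
np.save('w1.npy',w);save(w,'w1')
for c,s in blobs(w,(100,90,30),(130,255,255),30)[0]: print(c,s,onz(K,T,c,.028).round(4))
E
```

```text
[0.44998132 0.0096233  0.26846116] [1.79990023e+02 7.16970184e-04 5.58333101e+00] [ 0.62685469 -0.16733945 -0.77581426]
[149.7, 76.8] [141, 68, 18, 18, 290] [0.5499 0.1474 0.028 ]
[358.0, 78.0] [350, 70, 17, 17, 276] [ 0.5735 -0.1095  0.028 ]
[486.5, 129.1] [469, 111, 43, 37, 931] [ 0.5288 -0.2882  0.028 ]
[461.7, 128.6] [458, 115, 13, 28, 107] [ 0.5263 -0.256   0.028 ]
[253.5, 178.5] [247, 172, 14, 14, 195] [0.4339 0.0069 0.028 ]
[128.9, 187.4] [122, 179, 12, 19, 33] [0.4047 0.1765 0.028 ]
[97.1, 203.7] [69, 180, 57, 48, 2037] [0.3766 0.2215 0.028 ]
[508.3, 193.9] [505, 183, 7, 22, 106] [ 0.4463 -0.3472  0.028 ]
```

View pics/w1.png

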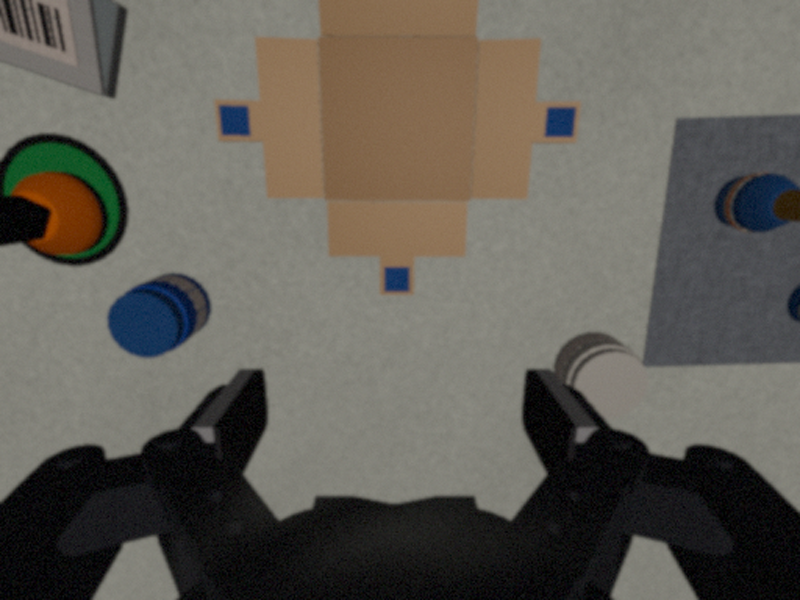

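{"fn": "apply_moves", "kwargs": {
  "rows": [
    [-5,-1,-15,0,0,-0.3,0.2],
    [-5,-1,-30,0,0,0,0.3],
    [-5,-1,-35,0,0,0,0.3],
    [-5,-1,-35,0,0,0,0.3],
    [0,0,-35,0,0,0,0.3],
    [0,0,-35,0,0,0,0.3],
    [0,0,-27,0,0,0,0.3],
    [0,0,-16,0,0,0,0.3],
    [0,0,-10,0,0,0,0.3],
    [0,0,0,0,0,0,0.3],
    [0,0,0,0,0,0,0.3]
  ]
}}

```text
time: 4.05
ee_pos: [0.431, 0.0063, 0.0312]
tcp_rot: [180.0, -0.1, 5.3]
wrist_force: [0.2, 0.2, -0.4]
opening: 0.0594
```

```bash
python3 - <<'E'
from h import *
o=get_obs();w=camera("wrist");s=camera("scene");print(o['ee_pos'],o['tcp_rot'],o['wrist_force'],o['opening'])
save(w,'w2');save(s,'s2',(180,100,340,220))
E
```

```text
[0.43104981 0.00627281 0.03118771] [ 1.79993008e+02 -7.70573015e-02  5.32604387e+00] [ 0.1836706   0.21197268 -0.39947111] 0.05935429562834947
```

View pics/w2.png

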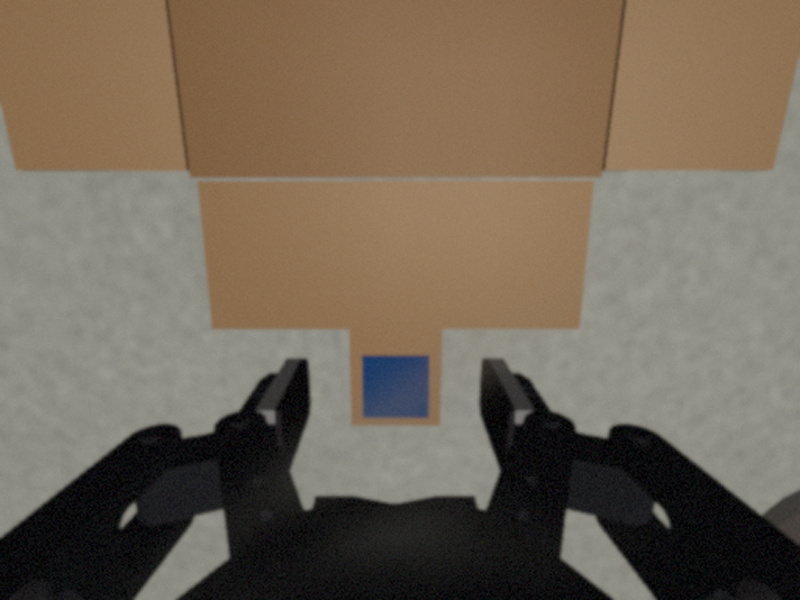

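View pics/s2.png

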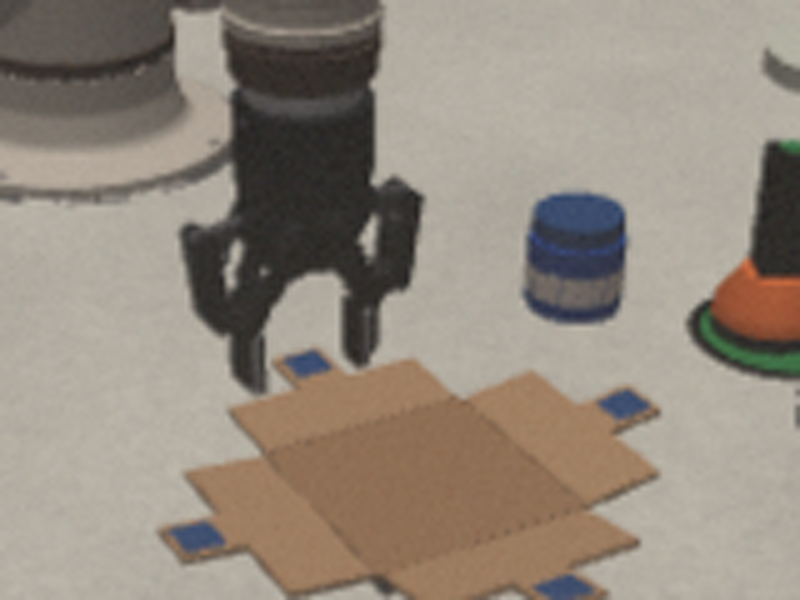

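{"fn": "apply_moves", "kwargs": {
  "rows": [
    [0,0,-5,0,0,0,0.4],
    [0,0,0,0,0,0,0.6],
    [0,0,0,0,0,0,1],
    [0,0,0,0,0,0,1],
    [0,0,0,0,0,0,1],
    [0,0,0,0,0,0,1]
  ],
  "grip_force": 30
}}

```text
time: 4.9
ee_pos: [0.4303, 0.0062, 0.0252]
tcp_rot: [180.0, 0.0, 5.3]
wrist_force: [-0.0, -3.3, -1.9]
opening: 0.0293
```

```bash
python3 - <<'E'
from h import *
o=get_obs();w=camera("wrist");s=camera("scene");print(o['ee_pos'],o['tcp_rot'],o['wrist_force'],o['opening'])
save(w,'w3');save(s,'s3',(180,100,340,220))
E
```

```text
[0.43028038 0.00616704 0.02518235] [1.79981872e+02 2.60947108e-02 5.32049483e+00] [-0.01302842 -3.2954116  -1.9085922 ] 0.029251297298070317
```

View pics/s3.png

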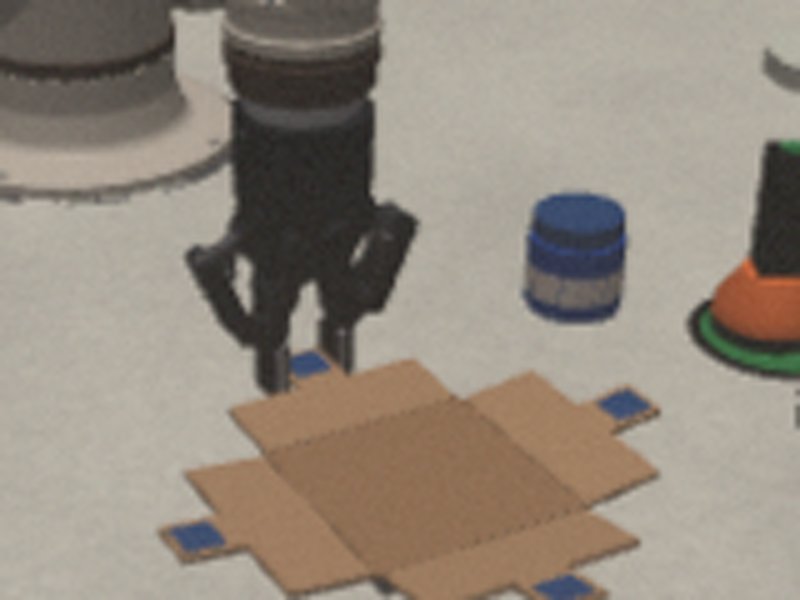

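{"fn": "apply_moves", "kwargs": {
  "rows": [
    [0.6,0,4.8,0,0,0,1],
    [0.6,0.1,4.8,0,0,0,1],
    [2.5,0.2,9.3,0,0,0,1],
    [3.7,0.3,8.8,0,0,0,1],
    [5,0.5,8.3,0,0,0,1],
    [0,0,0,0,0,0,1]
  ]
}}

```text
time: 5.75
ee_pos: [0.4435, 0.0074, 0.0623]
tcp_rot: [180.0, -0.1, 5.3]
wrist_force: [-1.6, -4.3, 1.1]
opening: 0.0291
```

```bash
python3 - <<'E'
from h import *
o=get_obs();s=camera("scene");print(o['ee_pos'],o['tcp_rot'],o['wrist_force'],o['opening'])
save(s,'s4',(180,100,340,220))
E
```

```text
[0.44353745 0.0074204  0.06230702] [ 1.7998969e+02 -5.7646029e-02  5.3275753e+00] [-1.55930031 -4.32231496  1.06918787] 0.029093610530957343
```

View pics/s4.png

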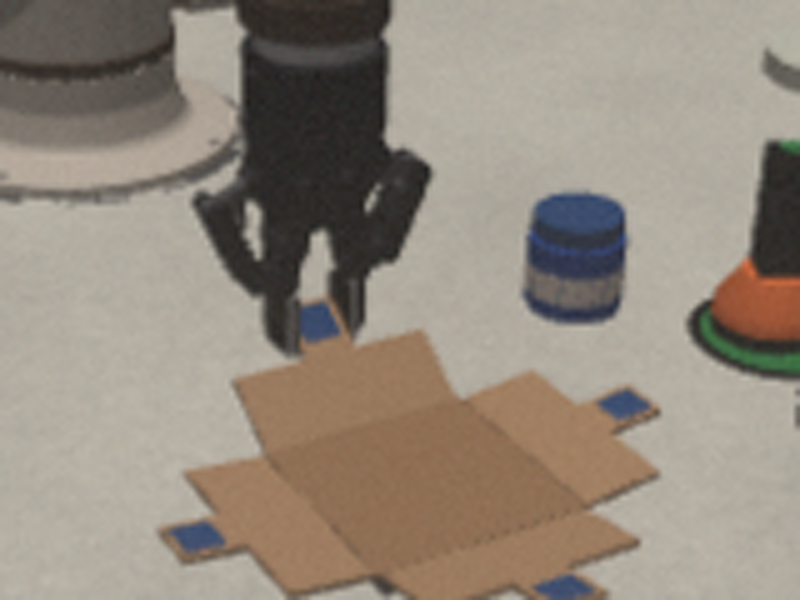

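Works; the wall is rising. I'll finish the arc.

{"fn": "apply_moves", "kwargs": {
  "rows": [
    [6,0.6,7.5,0,0,0,1],
    [7.1,0.7,6.5,0,0,0,1],
    [7.9,0.7,5.5,0,0,0,1],
    [8.5,0.8,4.4,0,0,0,1],
    [9.1,0.8,3.1,0,0,0,1],
    [9.5,0.9,1.9,0,0,0,1],
    [5,0.4,0.4,0,0,0,1],
    [5,0.5,0.1,0,0,0,1],
    [4,0.4,0,0,0,0,1],
    [0,0,0,0,0,0,1],
    [0,0,0,0,0,0,1]
  ]
}}

```text
time: 7.18
ee_pos: [0.5048, 0.0132, 0.0906]
tcp_rot: [180.0, 0.0, 5.3]
wrist_force: [-3.3, -4.6, -1.8]
opening: 0.0292
```

```bash
python3 - <<'E'
from h import *
o=get_obs();s=camera("scene");print(o['ee_pos'],o['tcp_rot'],o['wrist_force'],o['opening'])
save(s,'s5',(180,80,340,200))
E
```

```text
[0.50480254 0.01316326 0.09060868] [1.79998126e+02 3.16668679e-02 5.32598206e+00] [-3.32454029 -4.60875636 -1.82348144] 0.029197908950818474
```

View pics/s5.png

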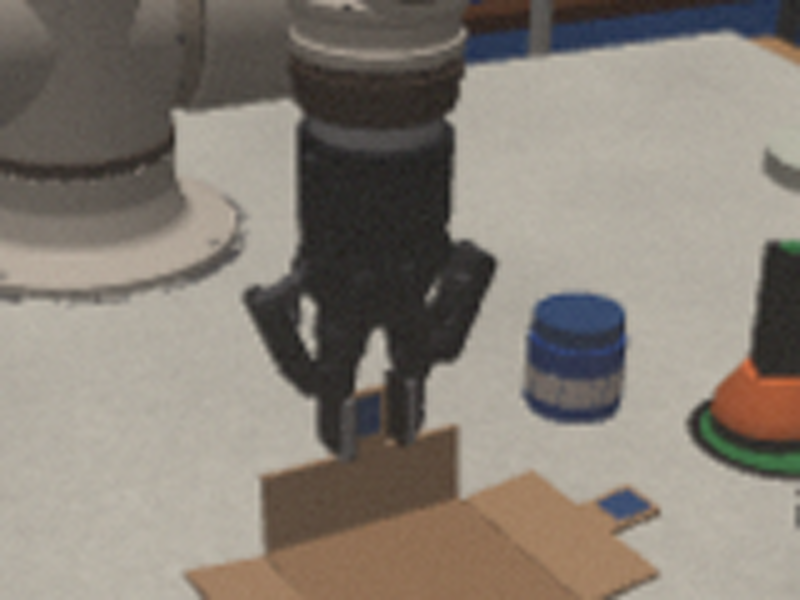

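{"fn": "apply_moves", "kwargs": {
  "rows": [
    [1.5,0.1,0,0,0,0,1],
    [1.5,0.1,0,0,0,0,1],
    [0,0,0,0,0,0,1]
  ]
}}

```text
time: 7.6
ee_pos: [0.5075, 0.0134, 0.0905]
tcp_rot: [-180.0, 0.1, 5.3]
wrist_force: [-3.7, -4.8, -0.8]
opening: 0.0282
```

```bash
python3 - <<'E'
from h import *
o=get_obs();s=camera("wrist");print(o['ee_pos'],o['tcp_rot'],o['wrist_force'],o['opening'])
save(s,'w5');save(camera("scene"),'s6',(180,80,340,200))
E
```

```text
[0.50748508 0.013414   0.09053807] [-1.79991404e+02  6.64333315e-02  5.33053128e+00] [-3.73560679 -4.84480043 -0.83990789] 0.02816467665051509
```

View pics/w5.png

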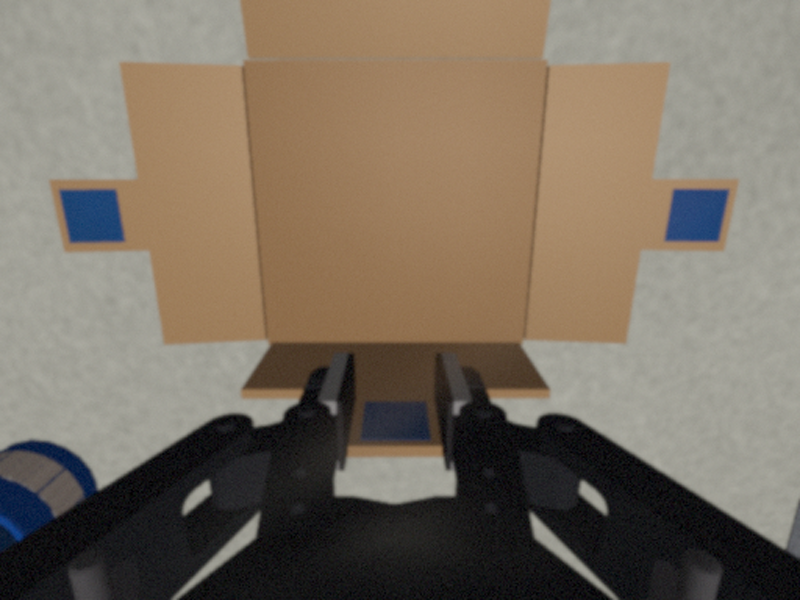

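View pics/s6.png

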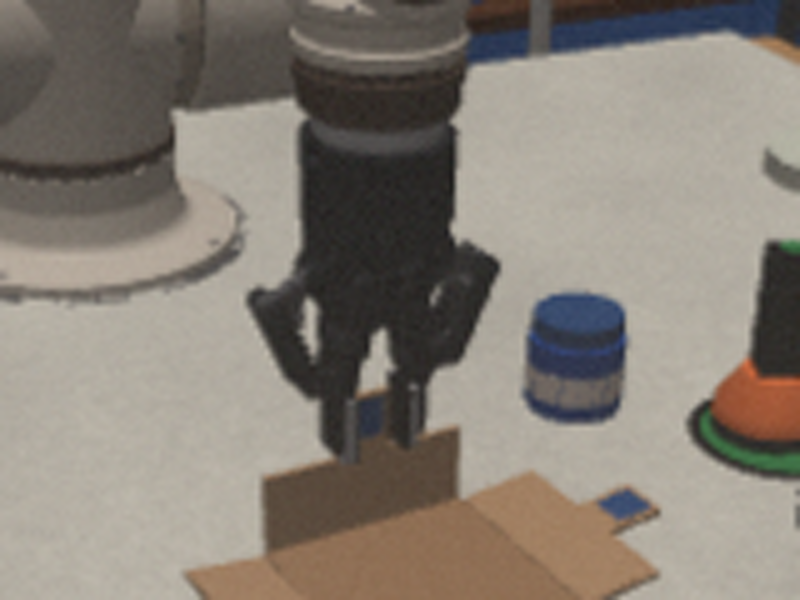

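{"fn": "apply_moves", "kwargs": {
  "rows": [
    [0,0,0,0,0,0,0.4],
    [0,0,0,0,0,0,0.4],
    [0,0,20,0,0,0,0.4],
    [0,0,30,0,0,0,0.3],
    [4,-8,30,0,0,9,0.3],
    [7,-14,0,0,0,10,0.3],
    [8,-16,0,0,0,10,0.3],
    [8,-16,0,0,0,10,0.3],
    [8,-16,0,0,0,10,0.3],
    [8,-16,0,0,0,10,0.3],
    [8,-16,0,0,0,10,0.3],
    [8,-16,0,0,0,10,0.3],
    [7,-8,0,0,0,10,0.3],
    [0,0,0,0,0,1,0.3],
    [0,0,0,0,0,0,0.3]
  ]
}}

```text
time: 9.57
ee_pos: [0.5739, -0.1122, 0.1708]
tcp_rot: [180.0, -0.0, 95.2]
wrist_force: [-0.6, -0.1, 0.2]
opening: 0.0595
```

```bash
python3 - <<'E'
from h import *
o=get_obs();w=camera("wrist");K,T=camT("wrist",o);print(o['ee_pos'],o['tcp_rot'],o['wrist_force'],o['opening'])
save(w,'w6');t=camera("top");save(t,'t6',(170,130,310,260))
for c,s in blobs(w,(100,90,30),(130,255,255),30)[0]: print(c,s,onz(K,T,c,.03).round(4))
K,T=camT("top")
for c,s in blobs(t,(100,90,30),(130,255,255),10,(185,140,300,240))[0]: print(c,s,onz(K,T,c,.03).round(4))
E
```

```text
[ 0.57392906 -0.11217211  0.17078784] [ 1.79986682e+02 -1.72651841e-02  9.51523365e+01] [-0.56133631 -0.05045892  0.20187259] 0.05950964893347693
[156.3, 17.3] [150, 0, 13, 38, 334] [0.4794 0.0284 0.03  ]
[400.9, 36.1] [387, 22, 29, 29, 713] [0.691 0.033 0.03 ]
[251.5, 181.5] [242, 172, 20, 20, 399] [ 0.5732 -0.1082  0.03  ]
[472.1, 264.1] [459, 253, 27, 23, 484] [ 0.8212 -0.1791  0.03  ]
[206.8, 302.8] [191, 299, 29, 12, 71] [ 0.5351 -0.2544  0.03  ]
[199.6, 316.5] [190, 310, 26, 17, 236] [ 0.5276 -0.2737  0.03  ]
[135.4, 358.4] [126, 355, 20, 8, 102] [ 0.452  -0.3416  0.03  ]
[120.1, 375.3] [113, 370, 16, 14, 55] [ 0.4324 -0.3699  0.03  ]
[234.9, 152.8] [232, 150, 7, 6, 36] [0.6883 0.0287 0.03  ]
[197.2, 197.2] [194, 195, 7, 6, 36] [0.5495 0.1438 0.03  ]
```

View pics/w6.png

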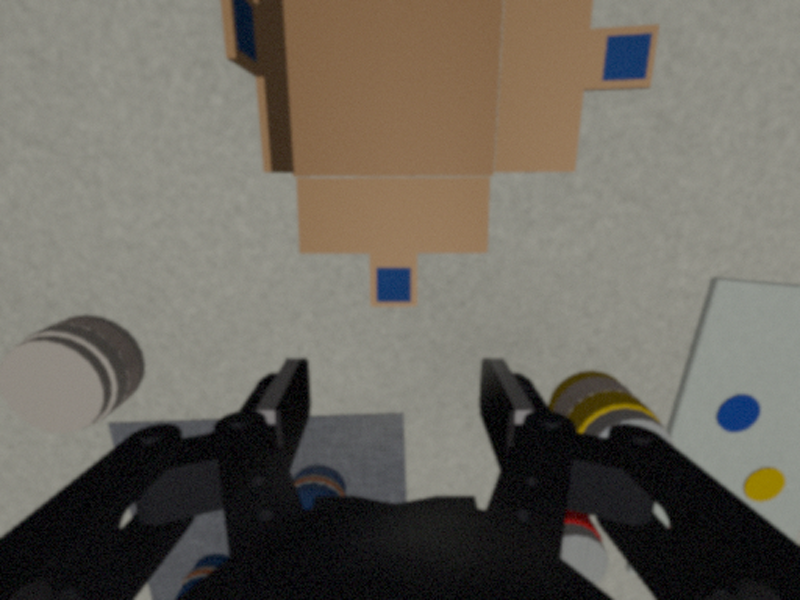

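View pics/t6.png

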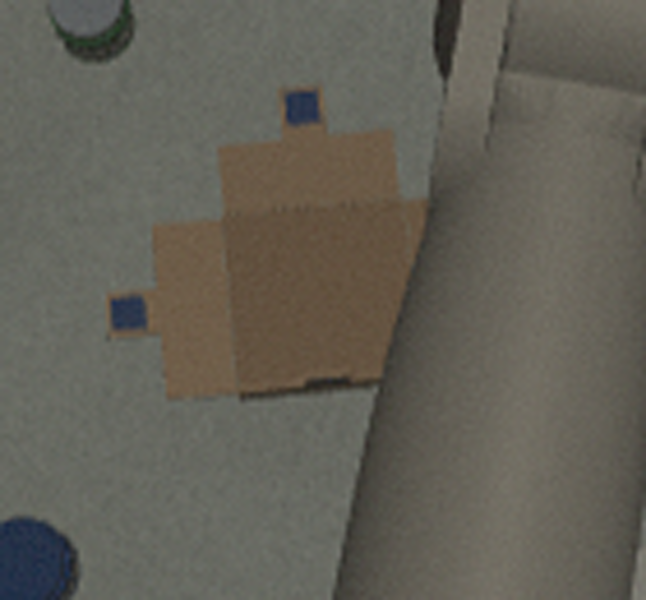

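{"fn": "apply_moves", "kwargs": {
  "rows": [
    [0,-0.5,-20,0,0,0,0.3],
    [0,-0.5,-30,0,0,0,0.3],
    [0,0,-35,0,0,0,0.3],
    [0,0,-30,0,0,0,0.3],
    [0,0,-20,0,0,0,0.3],
    [0,0,-10,0,0,0,0.3],
    [0,0,0,0,0,0,0.6],
    [0,0,0,0,0,0,1],
    [0,0,0,0,0,0,1],
    [0,0,0,0,0,0,1],
    [0,0,0,0,0,0,1]
  ]
}}

```text
time: 11.05
ee_pos: [0.5736, -0.1137, 0.0265]
tcp_rot: [-180.0, 0.0, 95.3]
wrist_force: [-5.4, 0.0, 1.1]
opening: 0.029
```

{"fn": "apply_moves", "kwargs": {
  "rows": [
    [0,0.6,4.8,0,0,0,1],
    [0,0.6,4.8,0,0,0,1],
    [-0.2,2.5,9.3,0,0,0,1],
    [-0.3,3.7,8.8,0,0,0,1],
    [-0.5,5,8.3,0,0,0,1],
    [-0.6,6,7.5,0,0,0,1],
    [-0.7,7.1,6.5,0,0,0,1],
    [-0.7,7.9,5.5,0,0,0,1],
    [-0.8,8.5,4.4,0,0,0,1],
    [-0.8,9.1,3.1,0,0,0,1],
    [-0.9,9.5,1.9,0,0,0,1],
    [-0.5,5,0.4,0,0,0,1],
    [-0.4,5,0.1,0,0,0,1],
    [-0.4,4,0,0,0,0,1],
    [0,2,0,0,0,0,1],
    [0,0,0,0,0,0,1]
  ]
}}

```text
time: 13.05
ee_pos: [0.5666, -0.0376, 0.0922]
tcp_rot: [-180.0, 0.1, 95.3]
wrist_force: [-8.3, -4.6, 0.5]
opening: 0.029
```

```bash
python3 - <<'E'
from h import *
o=get_obs();s=camera("wrist");print(o['ee_pos'],o['tcp_rot'],o['wrist_force'],o['opening'])
save(s,'w7')
E
```

```text
[ 0.56664424 -0.03757191  0.09223287] [-1.79966739e+02  9.18532452e-02  9.52945566e+01] [-8.31223173 -4.62564823  0.47380191] 0.02896507407025104
```

View pics/w7.png

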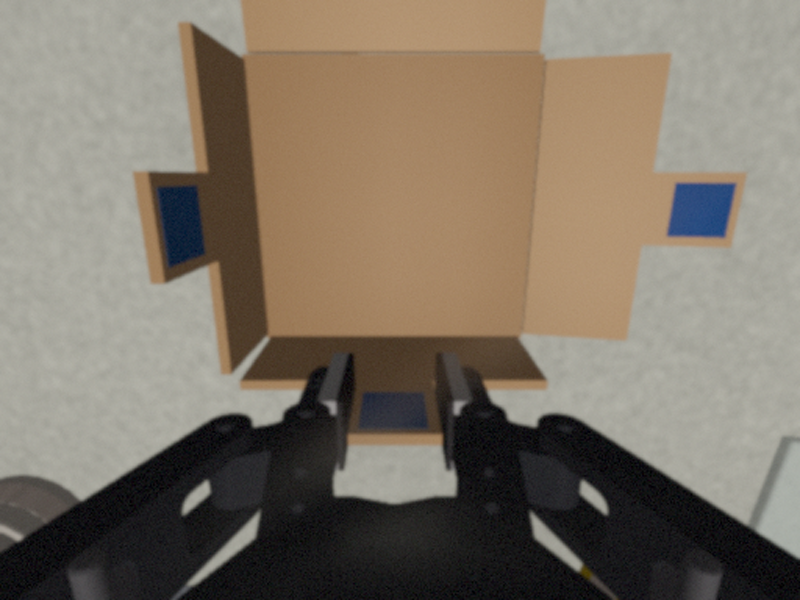

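{"fn": "apply_moves", "kwargs": {
  "rows": [
    [0,0,0,0,0,0,0.4],
    [0,0,0,0,0,0,0.4],
    [0,0,20,0,0,0,0.4],
    [0,0,30,0,0,0,0.3],
    [-1,10,30,0,0,0,0.3],
    [-2,20,0,0,0,0,0.3],
    [-3,30,0,0,0,0,0.3],
    [-3,30,0,0,0,0,0.3],
    [-3,30,0,0,0,0,0.3],
    [-3,30,0,0,0,0,0.3],
    [-2,25,0,0,0,0,0.3],
    [-0.5,10.5,-10,0,0,0,0.3],
    [0,0,-20,0,0,0,0.3],
    [0,0,-35,0,0,0,0.3],
    [0,0,-35,0,0,0,0.3],
    [0,0,-25,0,0,0,0.3],
    [0,0,-15,0,0,0,0.3],
    [0,0,-6,0,0,0,0.3],
    [0,0,0,0,0,0,0.3]
  ]
}}

```text
time: 15.48
ee_pos: [0.5498, 0.1484, 0.0253]
tcp_rot: [180.0, -0.0, 95.3]
wrist_force: [-0.4, -0.2, 0.4]
opening: 0.0598
```

```bash
python3 - <<'E'
from h import *
o=get_obs();s=camera("wrist");print(o['ee_pos'],o['tcp_rot'],o['wrist_force'],o['opening'])
save(s,'w8');save(camera("scene"),'s8',(180,80,340,200))
E
```

```text
[0.54984866 0.14837365 0.02531793] [ 1.79981794e+02 -4.23398834e-03  9.53212211e+01] [-0.41522838 -0.20793378  0.40672789] 0.05977450366868955
```

View pics/w8.png

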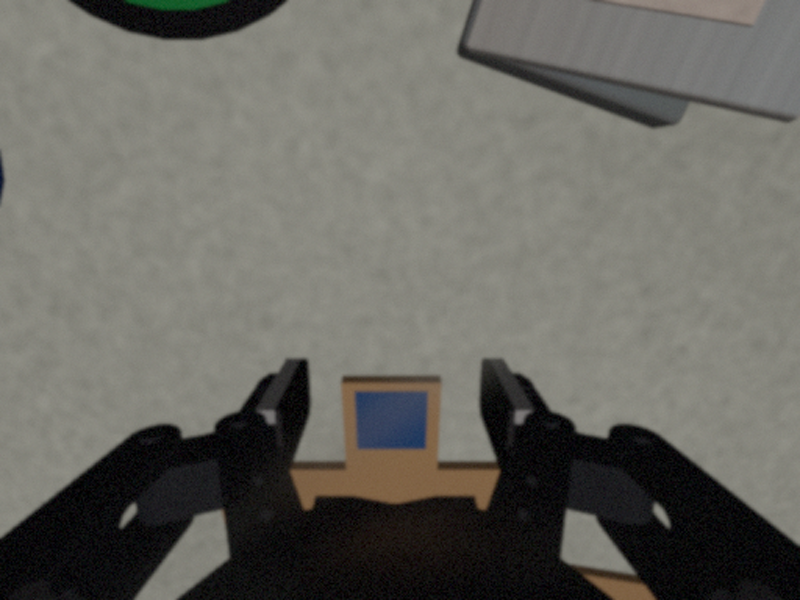

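View pics/s8.png

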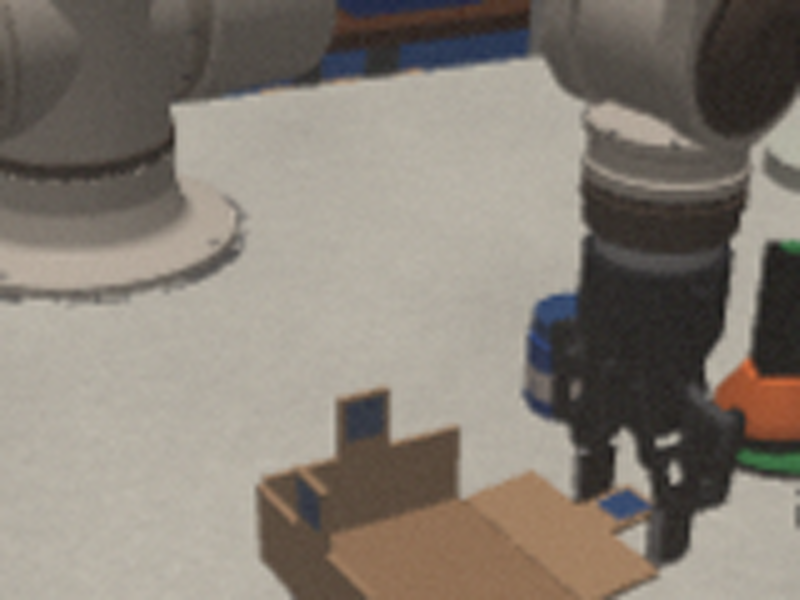

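{"fn": "apply_moves", "kwargs": {
  "rows": [
    [0,0,0,0,0,0,0.6],
    [0,0,0,0,0,0,1],
    [0,0,0,0,0,0,1],
    [0,0,0,0,0,0,1],
    [0,-0.6,4.8,0,0,0,1],
    [0,-0.6,4.8,0,0,0,1],
    [0.2,-2.5,9.3,0,0,0,1],
    [0.3,-3.7,8.8,0,0,0,1],
    [0.5,-5,8.3,0,0,0,1],
    [0.6,-6,7.5,0,0,0,1],
    [0.7,-7.1,6.5,0,0,0,1],
    [0.7,-7.9,5.5,0,0,0,1],
    [0.8,-8.5,4.4,0,0,0,1],
    [0.8,-9.1,3.1,0,0,0,1],
    [0.9,-9.5,1.9,0,0,0,1],
    [0.5,-5,0.4,0,0,0,1],
    [0.4,-5,0.1,0,0,0,1],
    [0.4,-4,0,0,0,0,1],
    [0,-2,0,0,0,0,1],
    [0,0,0,0,0,0,1]
  ]
}}

```text
time: 18.08
ee_pos: [0.5561, 0.0723, 0.0914]
tcp_rot: [-180.0, -0.1, 95.3]
wrist_force: [-6.7, 3.3, -1.6]
opening: 0.0292
```

```bash
python3 - <<'E'
from h import *
o=get_obs();print(o['ee_pos'],o['tcp_rot'],o['wrist_force'],o['opening'])
save(camera("scene"),'s9',(180,80,340,200))
E
```

```text
[0.55614801 0.07225901 0.09140406] [-1.79997338e+02 -9.38974447e-02  9.53441711e+01] [-6.72152267  3.34762777 -1.60450792] 0.029213057967026196
```

View pics/s9.png

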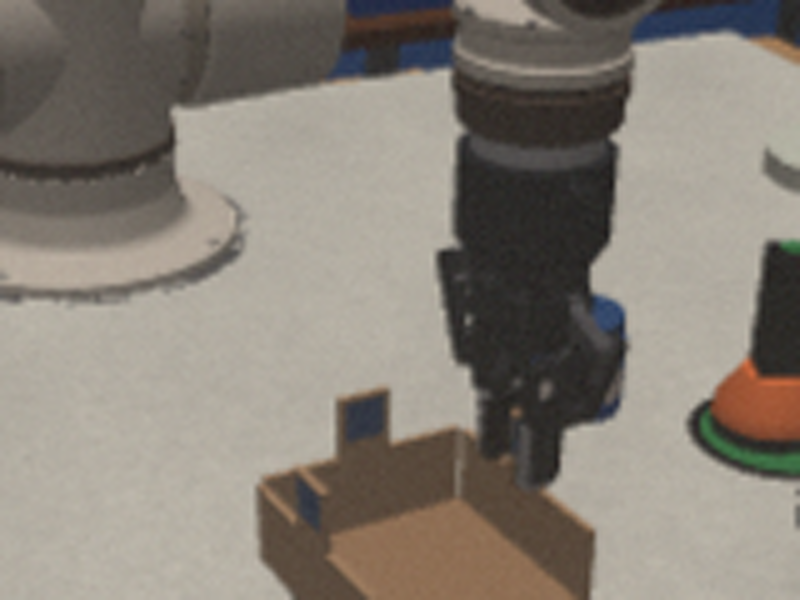

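{"fn": "apply_moves", "kwargs": {
  "rows": [
    [0,0,0,0,0,0,0.4],
    [0,0,0,0,0,0,0.4],
    [0,0,20,0,0,0,0.4],
    [0,0,30,0,0,0,0.3],
    [5,-3,30,0,0,-9,0.3],
    [15,-5,0,0,0,-10,0.3],
    [17,-5,0,0,0,-10,0.3],
    [17,-5,0,0,0,-10,0.3],
    [17,-5,0,0,0,-10,0.3],
    [17,-5,0,0,0,-10,0.3],
    [17,-5,0,0,0,-10,0.3],
    [15,-5,0,0,0,-10,0.3],
    [10,-3,0,0,0,-10,0.3],
    [5,-2,-10,0,0,-1,0.3],
    [0,0,-25,0,0,0,0.3],
    [0,0,-35,0,0,0,0.3],
    [0,0,-35,0,0,0,0.3],
    [0,0,-20,0,0,0,0.3],
    [0,0,-12,0,0,0,0.3],
    [0,0,-5,0,0,0,0.3]
  ]
}}

```text
time: 20.62
ee_pos: [0.6917, 0.0289, 0.0286]
tcp_rot: [180.0, -0.0, 5.4]
wrist_force: [-0.2, 0.8, 0.2]
opening: 0.0596
```

```bash
python3 - <<'E'
from h import *
o=get_obs();s=camera("wrist");print(o['ee_pos'],o['tcp_rot'],o['wrist_force'],o['opening'])
save(s,'w10')
E
```

```text
[0.6916737  0.02891994 0.02859869] [ 1.79998482e+02 -2.89621558e-02  5.37328304e+00] [-0.20126789  0.7673023   0.21564447] 0.05956446826422368
```

View pics/w10.png

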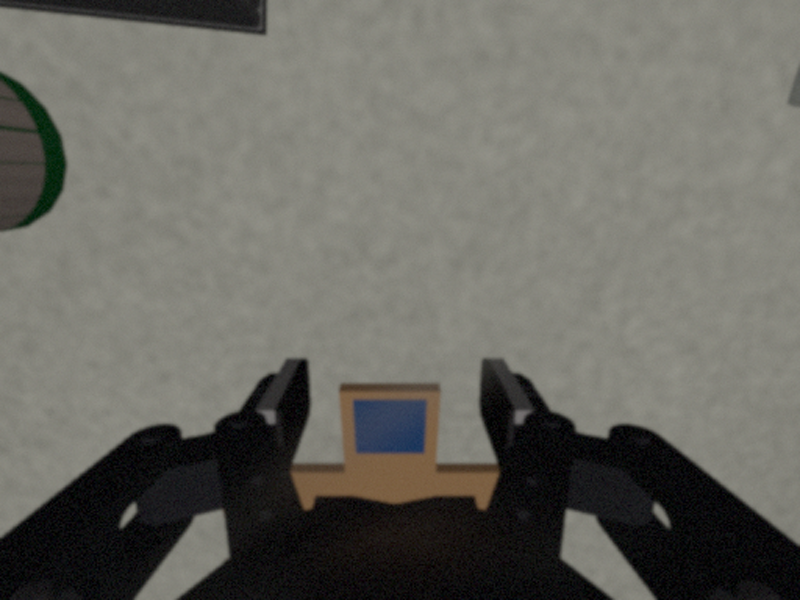

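{"fn": "apply_moves", "kwargs": {
  "rows": [
    [0,0,-1,0,0,0,0.6],
    [0,0,0,0,0,0,1],
    [0,0,0,0,0,0,1],
    [0,0,0,0,0,0,1],
    [-0.6,0,4.8,0,0,0,1],
    [-0.6,-0.1,4.8,0,0,0,1],
    [-2.5,-0.2,9.3,0,0,0,1],
    [-3.7,-0.3,8.8,0,0,0,1],
    [-5,-0.5,8.3,0,0,0,1],
    [-6,-0.6,7.5,0,0,0,1],
    [-7.1,-0.7,6.5,0,0,0,1],
    [-7.9,-0.7,5.5,0,0,0,1],
    [-8.5,-0.8,4.4,0,0,0,1],
    [-9.1,-0.8,3.1,0,0,0,1],
    [-9.5,-0.9,1.9,0,0,0,1],
    [-5,-0.5,0.4,0,0,0,1],
    [-5,-0.4,0.1,0,0,0,1],
    [-4,-0.4,0,0,0,0,1],
    [-2,0,0,0,0,0,1],
    [0,0,0,0,0,0,1]
  ]
}}

```text
time: 23.18
ee_pos: [0.6172, 0.0232, 0.0936]
tcp_rot: [-179.9, -0.3, 5.4]
wrist_force: [10.8, 5.8, -7.3]
opening: 0.029
```

```bash
python3 - <<'E'
from h import *
o=get_obs();print(o['ee_pos'],o['tcp_rot'],o['wrist_force'],o['opening'])
save(camera("scene"),'s11',(180,80,340,200))
E
```

```text
[0.61717423 0.02319091 0.0936026 ] [-179.90327422   -0.31079326    5.38770659] [10.78083928  5.82434527 -7.25187835] 0.029010804046980594
```

View pics/s11.png

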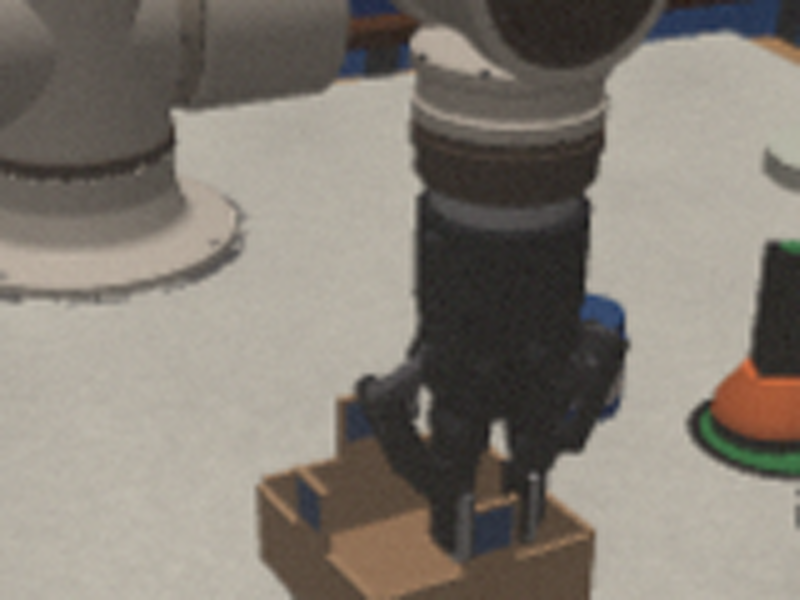

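{"fn": "apply_moves", "kwargs": {
  "rows": [
    [0,0,0,0,0,0,0.4],
    [0,0,0,0,0,0,0.4],
    [0,0,15,0,0,0,0.4],
    [0,0,30,0,0,0,0.3],
    [0,0,40,0,0,0,0.2],
    [-10,-20,40,0,0,0,0.2],
    [-17,-35,30,0,0,0,0.2],
    [-18,-37,20,0,0,0,0.2],
    [-18,-37,0,0,0,0,0.2],
    [-18,-37,0,0,0,0,0.2],
    [-18,-37,0,0,0,0,0.2],
    [-18,-37,0,0,0,0,0.2],
    [-18,-37,0,0,0,0,0.2],
    [-18,-36,0,0,0,0,0.2],
    [-14,-30,0,0,0,0,0.2],
    [0,0,0,0,0,0,0.2],
    [0,0,0,0,0,0,0.2]
  ]
}}

```text
time: 25.35
ee_pos: [0.448, -0.3207, 0.2687]
tcp_rot: [180.0, -0.0, 5.3]
wrist_force: [-0.0, 0.3, 0.2]
opening: 0.0684
```

```bash
python3 - <<'E'
from h import *
o=get_obs();w=camera("wrist");K,T=camT("wrist",o);print(o['ee_pos'],o['tcp_rot'],o['wrist_force'],o['opening'])
save(w,'w12')
for c,s in blobs(w,(8,100,50),(28,255,255),60)[0]: print(c,s,onz(K,T,c,.076).round(4))
save(camera("scene"),'s12',(50,80,350,305))
save(camera("top"),'t12',(170,130,310,260))
E
```

```text
[ 0.44801584 -0.32073701  0.26867484] [ 1.79981033e+02 -3.77397740e-02  5.30924952e+00] [-0.02785438  0.34438238  0.17226529] 0.06843928141564115
[18.7, 56.1] [0, 0, 46, 105, 3847] [ 0.5524 -0.0629  0.076 ]
[306.7, 88.7] [295, 78, 24, 23, 409] [ 0.5483 -0.3705  0.076 ]
[232.1, 100.8] [222, 90, 21, 22, 362] [ 0.5284 -0.2905  0.076 ]
[306.7, 180.2] [297, 170, 21, 21, 341] [ 0.4469 -0.3854  0.076 ]
```

View pics/w12.png

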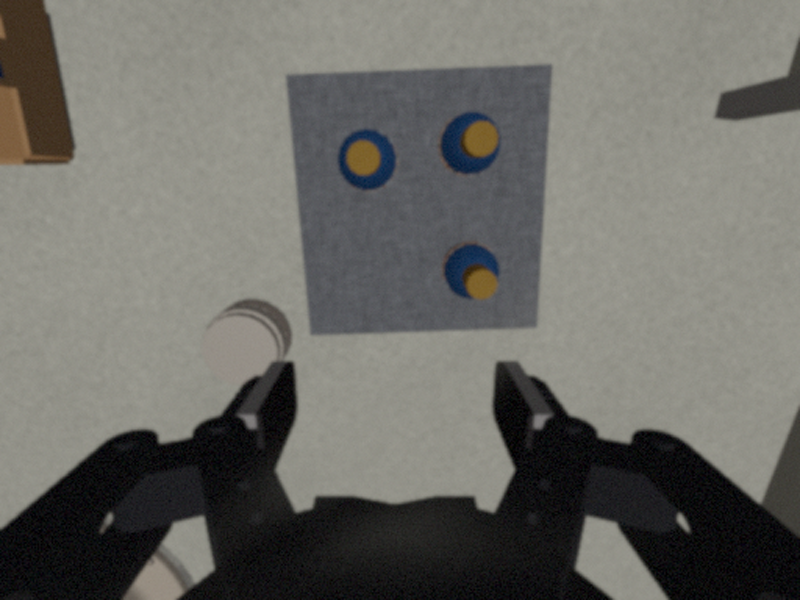

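View pics/s12.png

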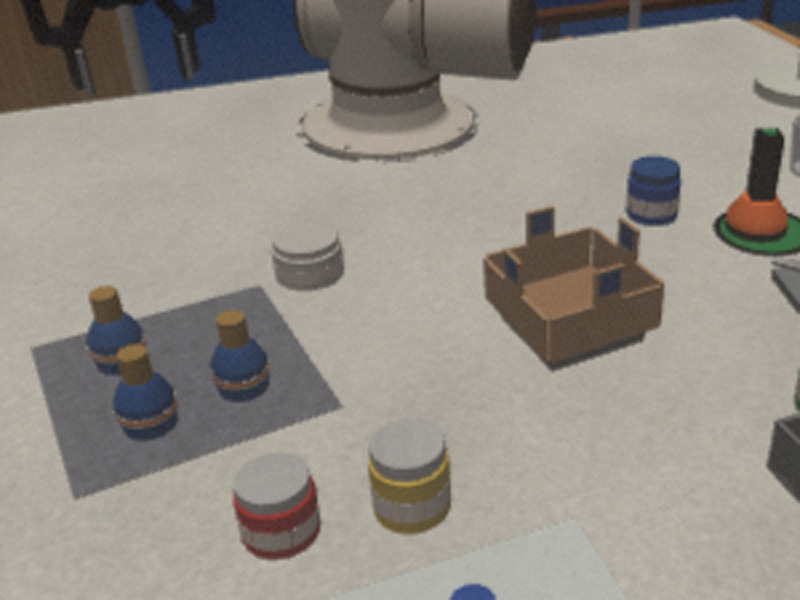

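View pics/t12.png

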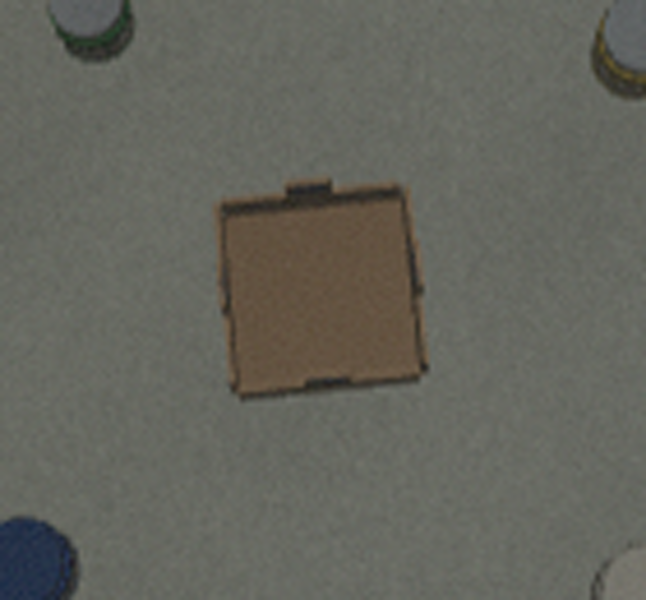

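{"fn": "apply_moves", "kwargs": {
  "rows": [
    [10,4,-10,0,0,0,0.3],
    [20,7,-20,0,0,0,0.3],
    [20,7,-30,0,0,0,0.3],
    [20,7,-30,0,0,0,0.3],
    [10,4.5,-30,0,0,0,0.3],
    [0,0,-30,0,0,0,0.3],
    [0,0,-25,0,0,0,0.3],
    [0,0,0,0,0,0,0.3],
    [0,0,0,0,0,0,0.3]
  ]
}}

```text
time: 26.62
ee_pos: [0.5286, -0.291, 0.0931]
tcp_rot: [180.0, -0.0, 5.4]
wrist_force: [-0.6, -0.4, 1.1]
opening: 0.0597
```

```bash
python3 - <<'E'
from h import *
o=get_obs();s=camera("wrist");print(o['ee_pos'],o['tcp_rot'],o['wrist_force'],o['opening'])
save(s,'w13');K,T=camT("wrist",o)
for c,q in blobs(s,(8,100,50),(28,255,255),60)[0]: print(c,q,onz(K,T,c,.076).round(4))
E
```

```text
[ 0.52856278 -0.29101146  0.09309635] [ 1.79999879e+02 -8.39469200e-03  5.36500539e+00] [-0.63090308 -0.422171    1.07933196] 0.059663188515513
[393.0, 214.3] [364, 190, 59, 50, 2012] [ 0.5514 -0.3667  0.076 ]
[252.4, 234.3] [233, 209, 40, 50, 1609] [ 0.5322 -0.2902  0.076 ]
[380.3, 354.2] [360, 327, 45, 55, 1463] [ 0.4555 -0.381   0.076 ]
```

View pics/w13.png

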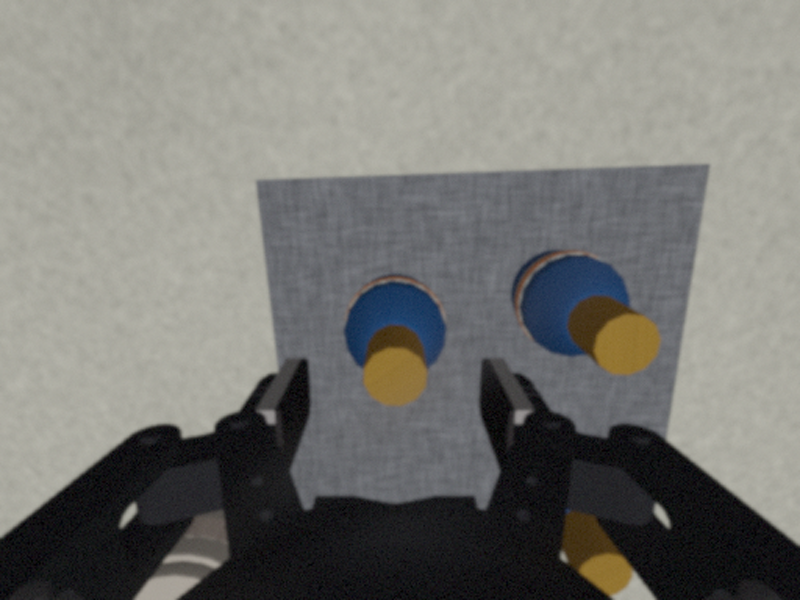

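{"fn": "apply_moves", "kwargs": {
  "rows": [
    [0,0,-10,0,0,0,0.3],
    [0,0,-10,0,0,0,0.3],
    [0,0,-5,0,0,0,0.4],
    [0,0,0,0,0,0,0.5],
    [0,0,0,0,0,0,0.7],
    [0,0,0,0,0,0,1],
    [0,0,0,0,0,0,1],
    [0,0,0,0,0,0,1],
    [0,0,0,0,0,0,1]
  ]
}}

```text
time: 27.8
ee_pos: [0.5281, -0.2916, 0.0682]
tcp_rot: [180.0, -0.0, 5.3]
wrist_force: [-0.7, 0.2, 1.9]
opening: 0.0228
```

{"fn": "apply_moves", "kwargs": {
  "rows": [
    [0,0,5,0,0,0,1],
    [0,0,15,0,0,0,1],
    [0,0,30,0,0,0,1],
    [0,0,40,0,0,0,1],
    [2,12,30,0,0,0,1],
    [4,25,12,0,0,0,1],
    [6,34,0,0,0,0,1],
    [6,34,0,0,0,0,1],
    [6,34,0,0,0,0,1],
    [6,34,0,0,0,0,1],
    [6,34,0,0,0,0,1],
    [6,34,0,0,0,0,1],
    [6,34,0,0,0,0,1],
    [6,30,0,0,0,0,1],
    [4,24,0,0,0,0,1],
    [2,12.5,0,0,0,0,1],
    [0,0,0,0,0,0,1],
    [0,0,0,0,0,0,1]
  ]
}}

```text
time: 30.05
ee_pos: [0.5879, 0.0492, 0.2001]
tcp_rot: [180.0, -0.0, 5.3]
wrist_force: [0.2, -0.0, -0.3]
opening: 0.0227
```

```bash
python3 - <<'E'
from h import *
o=get_obs();s=camera("wrist");print(o['ee_pos'],o['tcp_rot'],o['wrist_force'],o['opening'])
save(s,'w14');save(camera("scene"),'s14',(50,80,350,305))
E
```

```text
[0.58788859 0.04924865 0.20008593] [ 1.79984857e+02 -6.10566975e-04  5.29484919e+00] [ 0.24550601 -0.00485908 -0.25319575] 0.02273464442117069
```

View pics/w14.png

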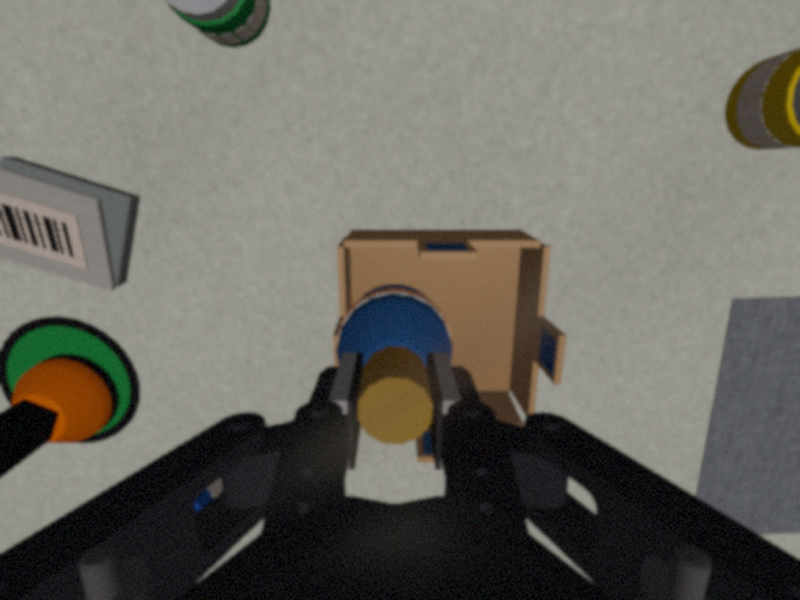

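View pics/s14.png

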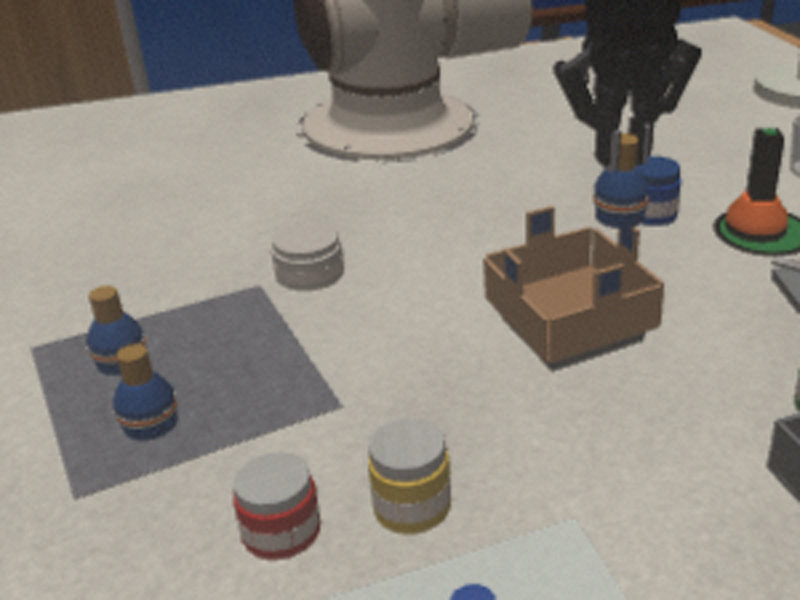

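{"fn": "apply_moves", "kwargs": {
  "rows": [
    [0.2,0.4,-10,0,0,0,1],
    [0.2,0.4,-20,0,0,0,1],
    [0,0,-25,0,0,0,1],
    [0,0,-20,0,0,0,1],
    [0,0,-14,0,0,0,1],
    [0,0,-8,0,0,0,1],
    [0,0,-5,0,0,0,1],
    [0,0,-3,0,0,0,1],
    [0,0,-1,0,0,0,1],
    [0,0,0,0,0,0,1]
  ]
}}

```text
time: 31.4
ee_pos: [0.5885, 0.0509, 0.0942]
tcp_rot: [180.0, -0.0, 5.3]
wrist_force: [-0.3, 0.1, -0.8]
opening: 0.0228
```

{"fn": "apply_moves", "kwargs": {
  "rows": [
    [0,0,-0.7,0,0,0,1],
    [0,0,-0.6,0,0,0,1],
    [0,0,0,0,0,0,1]
  ]
}}

```text
time: 31.78
ee_pos: [0.5884, 0.0508, 0.0925]
tcp_rot: [180.0, 0.0, 5.3]
wrist_force: [-0.7, -0.5, -0.8]
opening: 0.0227
```

{"fn": "apply_moves", "kwargs": {
  "rows": [
    [0,0,-0.6,0,0,0,1],
    [0,0,-0.4,0,0,0,1],
    [0,0,0,0,0,0,1]
  ]
}}

```text
time: 32.15
ee_pos: [0.5886, 0.0509, 0.0922]
tcp_rot: [-180.0, -0.0, 5.3]
wrist_force: [-1.8, -0.1, 5.1]
opening: 0.0228
```

{"fn": "apply_moves", "kwargs": {
  "rows": [
    [0,0,0,0,0,0,0.68],
    [0,0,0,0,0,0,0.62],
    [0,0,0,0,0,0,0.57],
    [0,0,0,0,0,0,0.57],
    [0,0,8,0,0,0,0.57],
    [0,0,20,0,0,0,0.57],
    [0,0,35,0,0,0,0.5],
    [-2,-12,35,0,0,0,0.3],
    [-6,-25,20,0,0,0,0.3],
    [-9,-36,0,0,0,0,0.3],
    [-9,-36,0,0,0,0,0.3],
    [-9,-36,0,0,0,0,0.3],
    [-9,-36,0,0,0,0,0.3],
    [-9,-36,0,0,0,0,0.3],
    [-9,-36,0,0,0,0,0.3],
    [-9,-36,0,0,0,0,0.3],
    [-7,-30,0,0,0,0,0.3],
    [-2,-16,0,0,0,0,0.3],
    [0,0,0,0,0,0,0.3]
  ]
}}

```text
time: 34.52
ee_pos: [0.5083, -0.2847, 0.2097]
tcp_rot: [-180.0, -0.0, 5.3]
wrist_force: [-0.9, 0.7, 0.2]
opening: 0.0595
```

```bash
python3 - <<'E'
from h import *
o=get_obs();w=camera("wrist");K,T=camT("wrist",o);print(o['ee_pos'],o['tcp_rot'],o['wrist_force'],o['opening'])
save(w,'w15')
for c,s in blobs(w,(8,100,50),(28,255,255),60)[0]: print(c,s,onz(K,T,c,.076).round(4))
save(camera("scene"),'s15',(50,80,350,305))
save(camera("top"),'t15',(110,130,310,280))
E
```

```text
[ 0.50833893 -0.28468024  0.20970292] [-1.79993658e+02 -5.57183144e-03  5.25526994e+00] [-0.91251977  0.66290031  0.17587304] 0.0595376344265036
[17.9, 108.7] [0, 33, 47, 137, 4659] [ 0.5622 -0.0664  0.076 ]
[345.4, 153.1] [330, 141, 31, 26, 594] [ 0.5495 -0.3686  0.076 ]
[346.0, 246.7] [333, 235, 23, 26, 258] [ 0.4534 -0.3871  0.076 ]
```

View pics/w15.png

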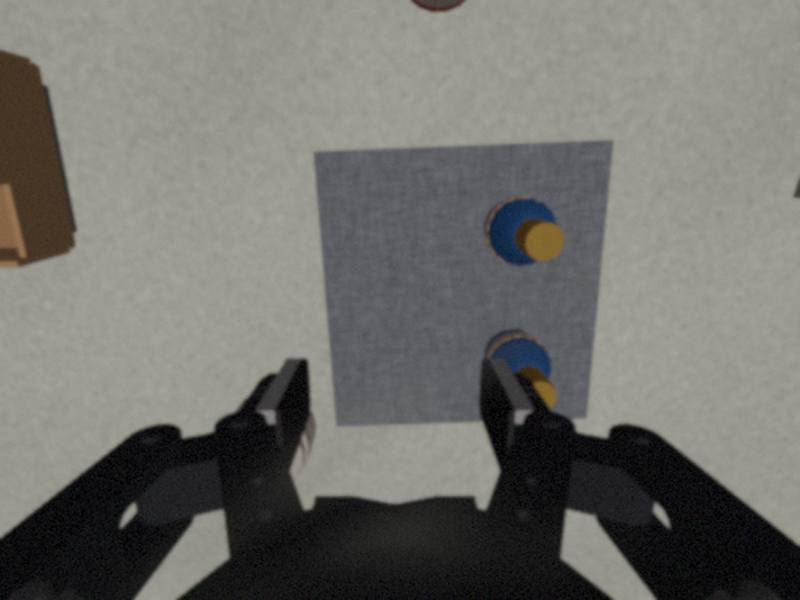

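View pics/s15.png

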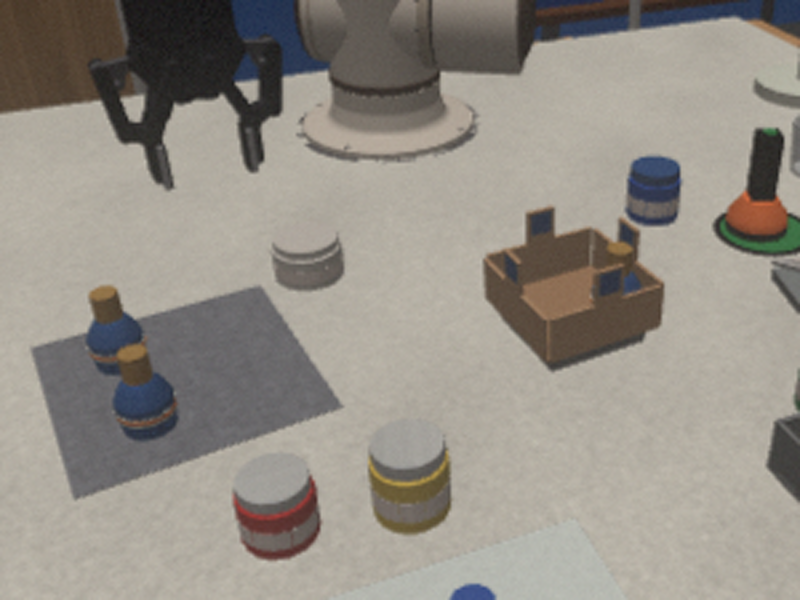

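View pics/t15.png

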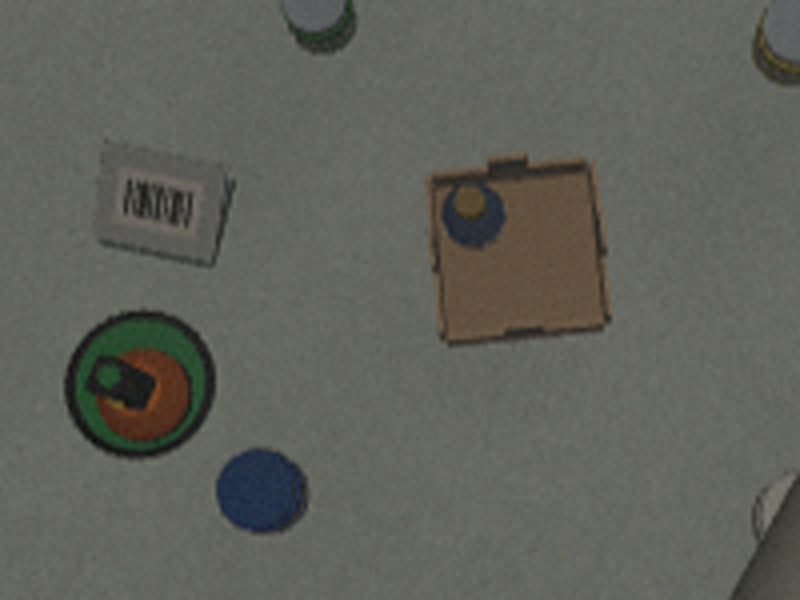

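{"fn": "apply_moves", "kwargs": {
  "rows": [
    [10,-22,0,0,0,0,0.3],
    [10,-22,-10,0,0,0,0.3],
    [10,-22,-20,0,0,0,0.3],
    [7,-15,-30,0,0,0,0.3],
    [2.8,-5.8,-30,0,0,0,0.3],
    [0,0,-27,0,0,0,0.3],
    [0,0,0,0,0,0,0.3],
    [0,0,0,0,0,0,0.3]
  ]
}}

```text
time: 35.67
ee_pos: [0.5488, -0.3705, 0.094]
tcp_rot: [180.0, -0.1, 5.4]
wrist_force: [0.3, -0.4, 0.6]
opening: 0.0601
```

```bash
python3 - <<'E'
from h import *
o=get_obs();s=camera("wrist");print(o['ee_pos'],o['tcp_rot'],o['wrist_force'],o['opening'])
save(s,'w16')
E
```

```text
[ 0.548839   -0.37054618  0.09402135] [ 1.79953961e+02 -6.18335471e-02  5.37969609e+00] [ 0.28906058 -0.40058459  0.64333584] 0.06006151953867141
```

View pics/w16.png

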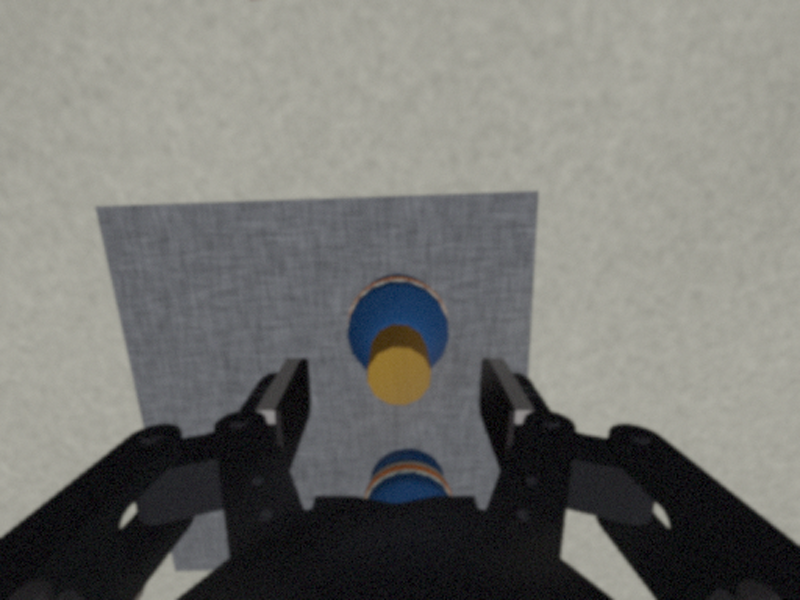

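{"fn": "apply_moves", "kwargs": {
  "rows": [
    [0,0,-10,0,0,0,0.3],
    [0,0,-10,0,0,0,0.3],
    [0,0,-5.5,0,0,0,0.4],
    [0,0,0,0,0,0,0.5],
    [0,0,0,0,0,0,0.7],
    [0,0,0,0,0,0,1],
    [0,0,0,0,0,0,1],
    [0,0,0,0,0,0,1],
    [0,0,0,0,0,0,1]
  ]
}}

```text
time: 36.85
ee_pos: [0.5483, -0.3711, 0.0674]
tcp_rot: [180.0, -0.0, 5.3]
wrist_force: [-0.8, -0.4, 1.7]
opening: 0.0226
```

{"fn": "apply_moves", "kwargs": {
  "rows": [
    [0,0,5,0,0,0,1],
    [0,0,15,0,0,0,1],
    [0,0,30,0,0,0,1],
    [0,0,40,0,0,0,1],
    [2,12,30,0,0,0,1],
    [4,25,12,0,0,0,1],
    [4,34,0,0,0,0,1],
    [4,34,0,0,0,0,1],
    [4,34,0,0,0,0,1],
    [4,34,0,0,0,0,1],
    [4,34,0,0,0,0,1],
    [4,34,0,0,0,0,1],
    [4,34,0,0,0,0,1],
    [4,34,0,0,0,0,1],
    [4,30,0,0,0,0,1],
    [2,17,0,0,0,0,1],
    [1,5,0,0,0,0,1],
    [0,0,0,0,0,0,1],
    [0,0,0,0,0,0,1]
  ]
}}

```text
time: 39.22
ee_pos: [0.5931, -0.0108, 0.1991]
tcp_rot: [180.0, 0.0, 5.3]
wrist_force: [0.3, 0.2, -0.7]
opening: 0.0229
```

```bash
python3 - <<'E'
from h import *
o=get_obs();s=camera("wrist");print(o['ee_pos'],o['tcp_rot'],o['wrist_force'],o['opening'])
save(s,'w17')
E
```

```text
[ 0.59309974 -0.01080218  0.19906949] [1.79989628e+02 4.19732289e-03 5.27300319e+00] [ 0.34455307  0.24572151 -0.69617906] 0.022878791535526296
```

View pics/w17.png

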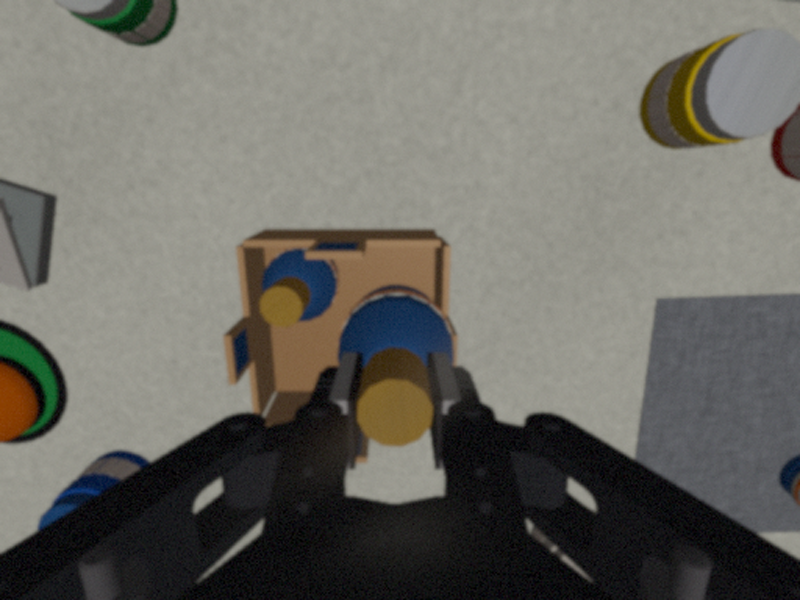

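{"fn": "apply_moves", "kwargs": {
  "rows": [
    [0.2,0,-10,0,0,0,1],
    [0.2,0,-20,0,0,0,1],
    [0,0,-25,0,0,0,1],
    [0,0,-20,0,0,0,1],
    [0,0,-14,0,0,0,1],
    [0,0,-8,0,0,0,1],
    [0,0,-5,0,0,0,1],
    [0,0,-3,0,0,0,1],
    [0,0,-1,0,0,0,1],
    [0,0,-0.7,0,0,0,1],
    [0,0,-0.5,0,0,0,1],
    [0,0,0,0,0,0,1]
  ]
}}

```text
time: 40.78
ee_pos: [0.5936, -0.01, 0.092]
tcp_rot: [180.0, -0.0, 5.3]
wrist_force: [-0.7, -0.9, -0.8]
opening: 0.0228
```

{"fn": "apply_moves", "kwargs": {
  "rows": [
    [0,0,-0.5,0,0,0,1],
    [0,0,-0.4,0,0,0,1],
    [0,0,0,0,0,0,1]
  ]
}}

```text
time: 41.15
ee_pos: [0.5937, -0.01, 0.0913]
tcp_rot: [180.0, -0.0, 5.3]
wrist_force: [-0.9, -0.5, 2.3]
opening: 0.0233
```

{"fn": "apply_moves", "kwargs": {
  "rows": [
    [0,0,0,0,0,0,0.68],
    [0,0,0,0,0,0,0.62],
    [0,0,0,0,0,0,0.57],
    [0,0,0,0,0,0,0.57],
    [0,0,8,0,0,0,0.57],
    [0,0,20,0,0,0,0.57],
    [0,0,35,0,0,0,0.5],
    [-6,-12,35,0,0,0,0.3],
    [-12,-28,20,0,0,0,0.3],
    [-15,-38,0,0,0,0,0.3],
    [-15,-38,0,0,0,0,0.3],
    [-15,-38,0,0,0,0,0.3],
    [-15,-38,0,0,0,0,0.3],
    [-15,-38,0,0,0,0,0.3],
    [-15,-38,0,0,0,0,0.3],
    [-15,-38,0,0,0,0,0.3],
    [-14,-37,0,0,0,0,0.3],
    [-8,-22,0,0,0,0,0.3],
    [-2.5,-11.5,0,0,0,0,0.3],
    [0,0,0,0,0,0,0.3]
  ]
}}

```text
time: 43.65
ee_pos: [0.4461, -0.3867, 0.2091]
tcp_rot: [-180.0, -0.0, 5.3]
wrist_force: [0.9, -0.3, -0.0]
opening: 0.0598
```

```bash
python3 - <<'E'
from h import *
o=get_obs();w=camera("wrist");K,T=camT("wrist",o);print(o['ee_pos'],o['tcp_rot'],o['wrist_force'],o['opening'])
save(w,'w18')
for c,s in blobs(w,(8,100,50),(28,255,255),60)[0]: print(c,s,onz(K,T,c,.076).round(4))
save(camera("scene"),'s18',(50,80,350,305))
t=camera("top");save(t,'t18',(110,130,310,280));K,T=camT("top")
for c,s in blobs(t,(10,100,70),(28,255,255),6,(310,170,400,260))[0]: print(c,s,onz(K,T,c,.076).round(4))
E
```

```text
[ 0.44609476 -0.38670294  0.20910343] [-1.79996070e+02 -3.62317968e-03  5.28902998e+00] [ 0.86696932 -0.33113411 -0.04571835] 0.05979632624465101
[253.1, 186.4] [242, 173, 24, 27, 493] [ 0.4471 -0.3869  0.076 ]
[377.3, 229.0] [374, 227, 8, 5, 24] [ 0.4413 -0.3887  0.076 ]
```

View pics/w18.png

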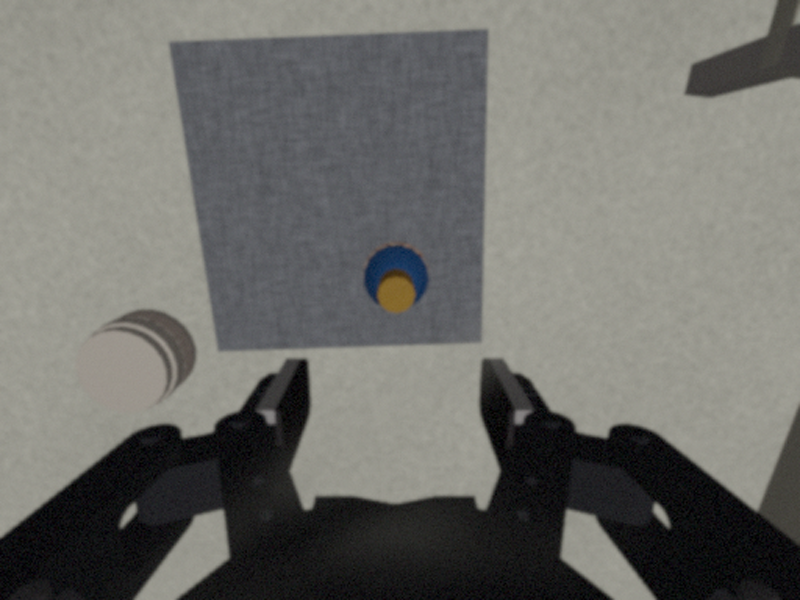

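View pics/s18.png

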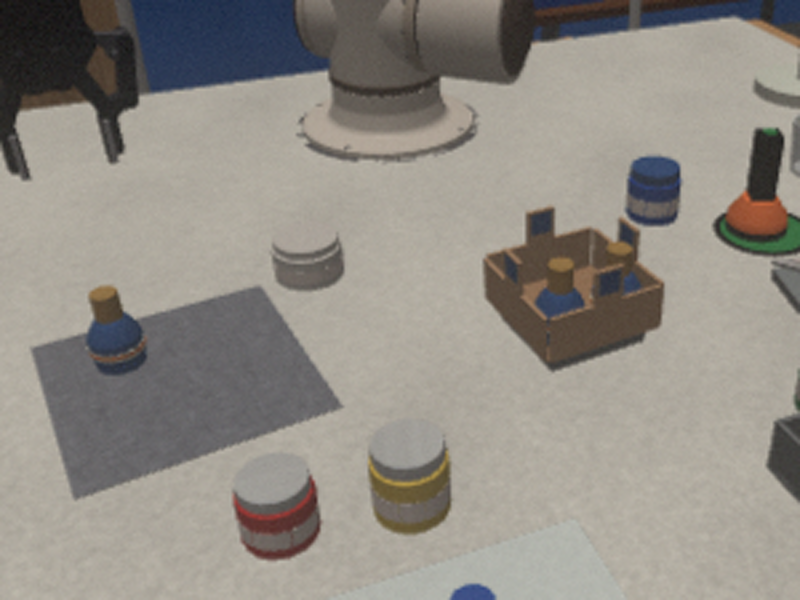

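View pics/t18.png

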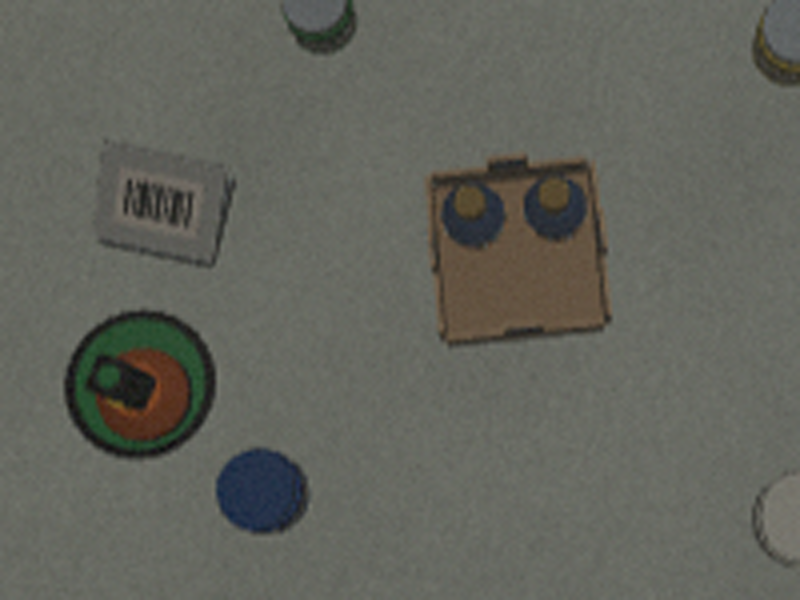

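{"fn": "apply_moves", "kwargs": {
  "rows": [
    [0,0,-20,0,0,0,0.3],
    [0,0,-35,0,0,0,0.3],
    [0,0,-35,0,0,0,0.3],
    [0,0,-25,0,0,0,0.3],
    [0,0,-15,0,0,0,0.3],
    [0,0,-8,0,0,0,0.3],
    [0,0,-3,0,0,0,0.4],
    [0,0,0,0,0,0,0.5],
    [0,0,0,0,0,0,0.7],
    [0,0,0,0,0,0,1],
    [0,0,0,0,0,0,1],
    [0,0,0,0,0,0,1],
    [0,0,0,0,0,0,1]
  ]
}}

```text
time: 45.42
ee_pos: [0.4464, -0.3868, 0.0687]
tcp_rot: [179.9, -0.0, 5.3]
wrist_force: [0.1, -1.4, 6.1]
opening: 0.0228
```

{"fn": "apply_moves", "kwargs": {
  "rows": [
    [0,0,5,0,0,0,1],
    [0,0,15,0,0,0,1],
    [0,0,30,0,0,0,1],
    [0,0,40,0,0,0,1],
    [3,12,30,0,0,0,1],
    [6,25,12,0,0,0,1],
    [8,34,0,0,0,0,1],
    [8,34,0,0,0,0,1],
    [8,34,0,0,0,0,1],
    [8,34,0,0,0,0,1],
    [8,34,0,0,0,0,1],
    [8,34,0,0,0,0,1],
    [8,34,0,0,0,0,1],
    [8,34,0,0,0,0,1],
    [8,34,0,0,0,0,1],
    [5,19,0,0,0,0,1],
    [2,9.6,0,0,0,0,1],
    [0,0,0,0,0,0,1],
    [0,0,0,0,0,0,1]
  ]
}}

```text
time: 47.8
ee_pos: [0.5339, -0.0157, 0.2]
tcp_rot: [180.0, 0.0, 5.3]
wrist_force: [-0.8, 0.1, -1.3]
opening: 0.0229
```

```bash
python3 - <<'E'
from h import *
o=get_obs();s=camera("wrist");print(o['ee_pos'],o['tcp_rot'],o['wrist_force'],o['opening'])
save(s,'w19')
E
```

```text
[ 0.53394321 -0.0156729   0.20003472] [1.79987594e+02 7.05100339e-03 5.28444958e+00] [-0.79654743  0.13380115 -1.30442354] 0.022890170911237656
```

View pics/w19.png

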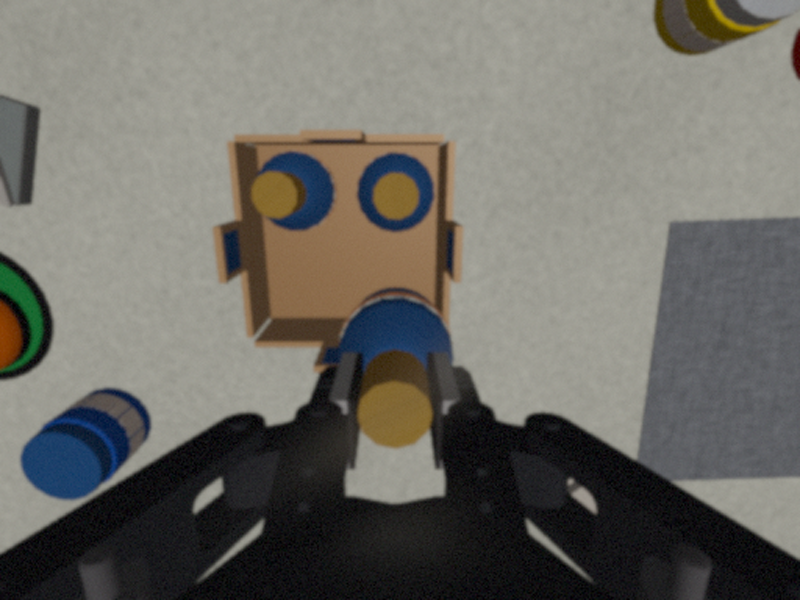

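{"fn": "apply_moves", "kwargs": {
  "rows": [
    [0,0,-10,0,0,0,1],
    [0,0,-20,0,0,0,1],
    [0,0,-25,0,0,0,1],
    [0,0,-20,0,0,0,1],
    [0,0,-14,0,0,0,1],
    [0,0,-8,0,0,0,1],
    [0,0,-5,0,0,0,1],
    [0,0,-3,0,0,0,1],
    [0,0,-1,0,0,0,1],
    [0,0,-0.7,0,0,0,1],
    [0,0,-0.5,0,0,0,1],
    [0,0,0,0,0,0,1]
  ]
}}

```text
time: 49.35
ee_pos: [0.5341, -0.0149, 0.0929]
tcp_rot: [180.0, -0.0, 5.3]
wrist_force: [0.3, -0.5, -0.6]
opening: 0.0228
```

{"fn": "apply_moves", "kwargs": {
  "rows": [
    [0,0,-0.5,0,0,0,1],
    [0,0,-0.4,0,0,0,1],
    [0,0,0,0,0,0,1]
  ]
}}

```text
time: 49.72
ee_pos: [0.5344, -0.0149, 0.0927]
tcp_rot: [180.0, -0.1, 5.3]
wrist_force: [-2.0, -0.8, 6.0]
opening: 0.023
```

{"fn": "apply_moves", "kwargs": {
  "rows": [
    [0,0,0,0,0,0,0.68],
    [0,0,0,0,0,0,0.62],
    [0,0,0,0,0,0,0.57],
    [0,0,0,0,0,0,0.57],
    [0,0,8,0,0,0,0.57],
    [0,0,20,0,0,0,0.57],
    [0,0,35,0,0,0,0.5],
    [0,0,40,0,0,0,0.3],
    [-4,10,40,0,0,0,0.2],
    [-10,25,40,0,0,0,0.2],
    [-10,34,4,0,0,0,0.2],
    [-10,34,0,0,0,0,0.2],
    [-10,34,0,0,0,0,0.2],
    [-10,34,0,0,0,0,0.2],
    [-10,34,0,0,0,0,0.2],
    [-10,30,0,0,0,0,0.2],
    [-10,20,0,0,0,0,0.2],
    [0,0,0,0,0,0,0.2],
    [0,0,0,0,0,0,0.2]
  ]
}}

```text
time: 52.1
ee_pos: [0.4689, 0.1357, 0.2789]
tcp_rot: [-175.5, 0.0, 13.7]
wrist_force: [-1.5, -0.3, 0.1]
opening: 0.0681
```

```bash
python3 - <<'E'
from h import *
o=get_obs();w=camera("wrist");K,T=camT("wrist",o);print(o['ee_pos'],o['tcp_rot'],o['wrist_force'],o['opening'])
np.save('w20.npy',w);np.save('w20T.npy',T)
save(w,'w20')
s=camera("scene");np.save('s20.npy',s);save(s,'s20',(50,80,400,342))
t=camera("top");np.save('t20.npy',t);save(t,'t20',(110,130,310,280))
E
```

```text
[0.46889619 0.13567038 0.27892311] [-1.75517842e+02  3.76643116e-02  1.37335142e+01] [-1.49655436 -0.32327312  0.1202804 ] 0.0681086761570131
```

View pics/w20.png

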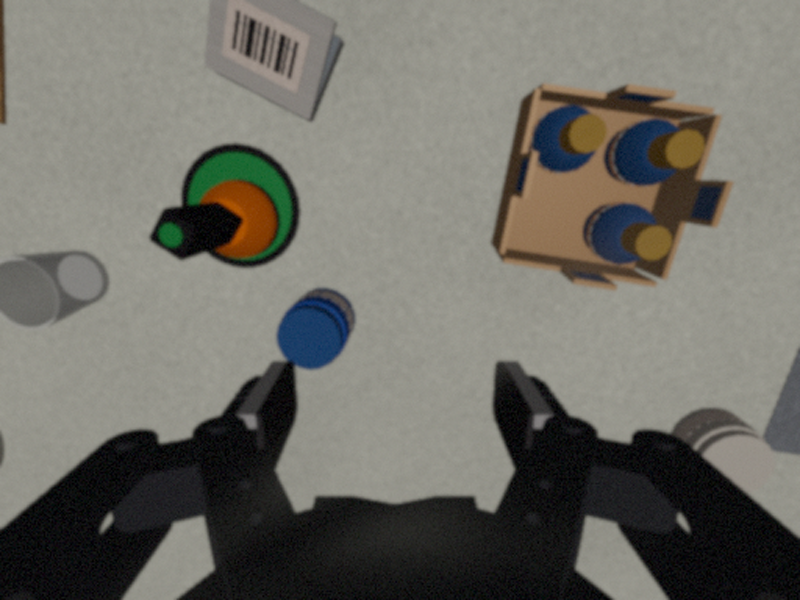

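View pics/s20.png

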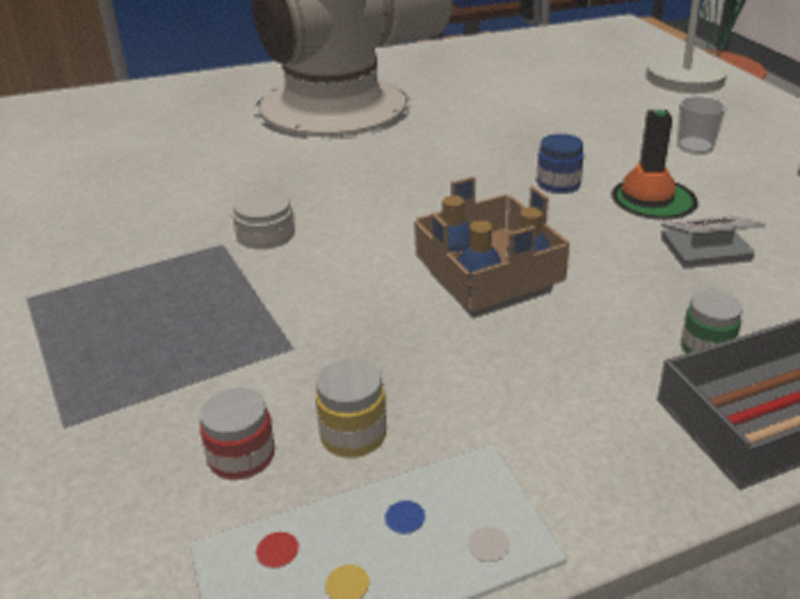

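View pics/t20.png

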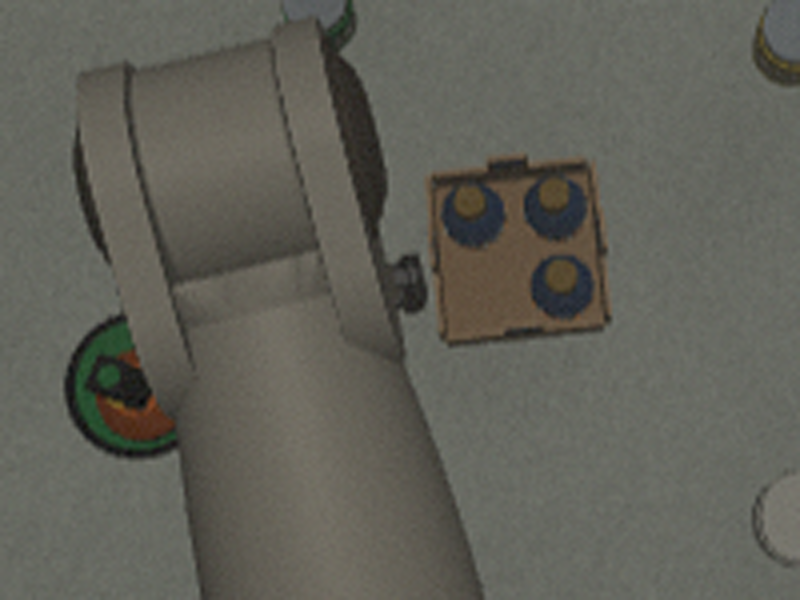

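```bash
python3 - <<'E'
from h import *
o=get_obs();print(o['q'].round(2),o['qd'].round(2),o['joint_efforts'].round(1))
E
```

```text
[ 13.66  -2.73   5.58  98.36   4.49 179.94] [-0.05 -0.03  0.05  0.06 -0.09  0.01] [  0.1 -43.1  46.    0.    0.3  -0. ]
```

```bash
python3 - <<'E'
from h import *
w=np.load('w20.npy');Tw=np.load('w20T.npy');Kw,_=camT("wrist")
t0=np.load('top0.npy');Kt,Tt=camT("top");s=np.load('s20.npy');Ks,Ts=camT("scene")
for n,im,roi,lo in(('w',w,(80,80,200,180),(50,120,40)),('t',t0,(120,200,170,250),(50,90,20)),('s',s,(320,110,370,190),(50,90,20))):
    for c,q in blobs(im,lo,(90,255,255),4,roi)[0]: print(n,'green',c,q)
    _,m=blobs(im,lo,(90,255,255),4,roi)
for n,im,roi in(('w',w,(80,80,200,180)),('t',t0,(120,200,170,250)),('s',s,(320,110,370,190))):
    for c,q in blobs(im,(2,150,60),(14,255,255),20,roi)[0]: print(n,'orange',c,q)
b=lambda im:np.clip(im.astype(int)*2,0,255).astype(np.uint8)
save(w,'c1',(90,0,230,105)); save(b(t0),'c2',(125,160,175,197)); save(s,'c3',(320,100,392,154)); save(w,'c4',(90,80,200,175))
save(s,'c5',(330,165,390,200))
E
```

```text
w green [157.2, 119.2] [120, 97, 68, 70, 1534]
w green [108.7, 150.0] [101, 142, 17, 17, 224]
t green [143.9, 222.4] [129, 210, 32, 33, 332]
t green [136.8, 223.8] [134, 222, 6, 5, 24]
s green [338.8, 129.2] [337, 129, 4, 2, 5]
s green [339.8, 169.1] [320, 162, 33, 13, 147]
w orange [157.2, 138.7] [129, 116, 49, 49, 1310]
t orange [147.2, 229.0] [134, 218, 23, 22, 225]
s orange [333.7, 160.3] [323, 152, 22, 16, 236]
```

View pics/c1.png

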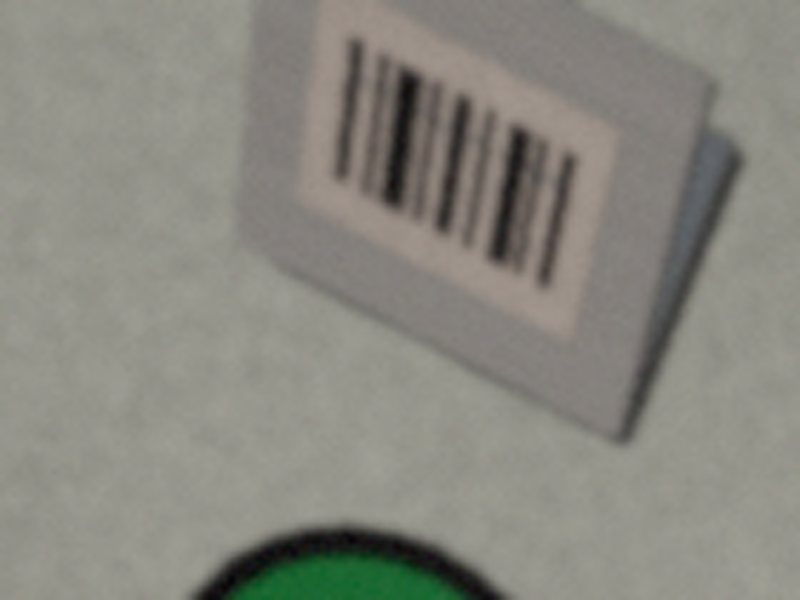

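View pics/c2.png

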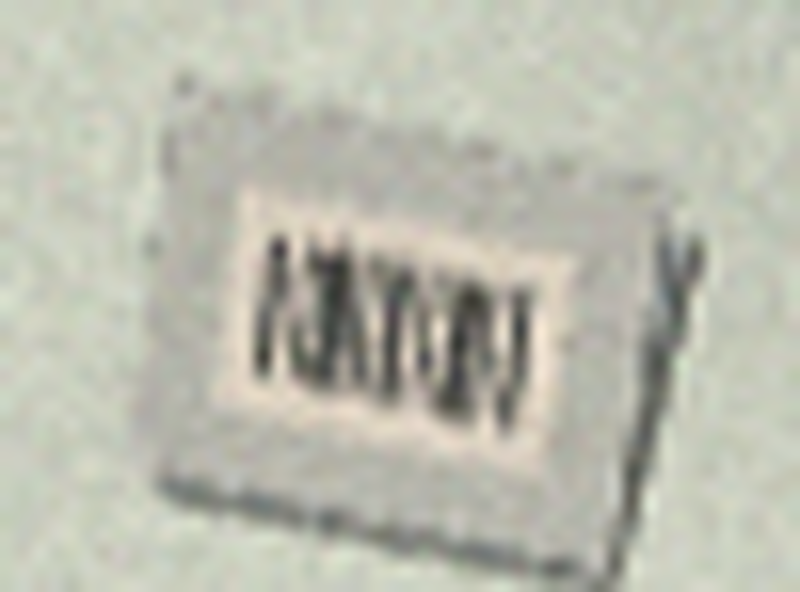

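View pics/c4.png

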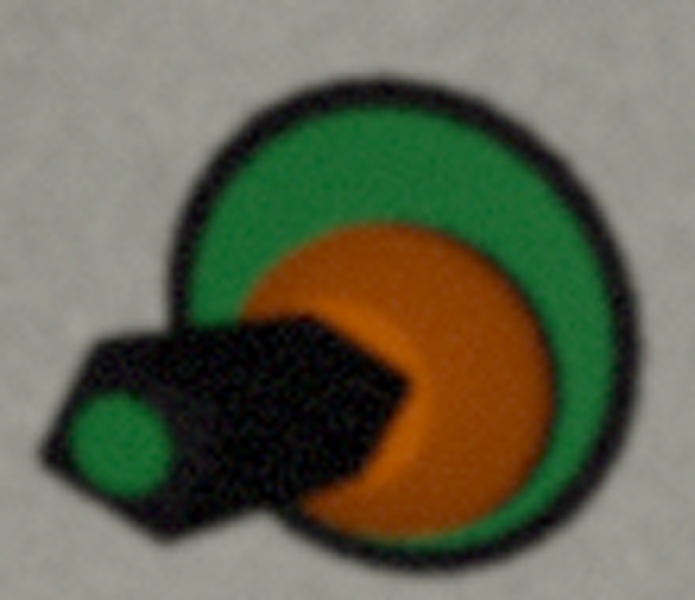

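View pics/c5.png

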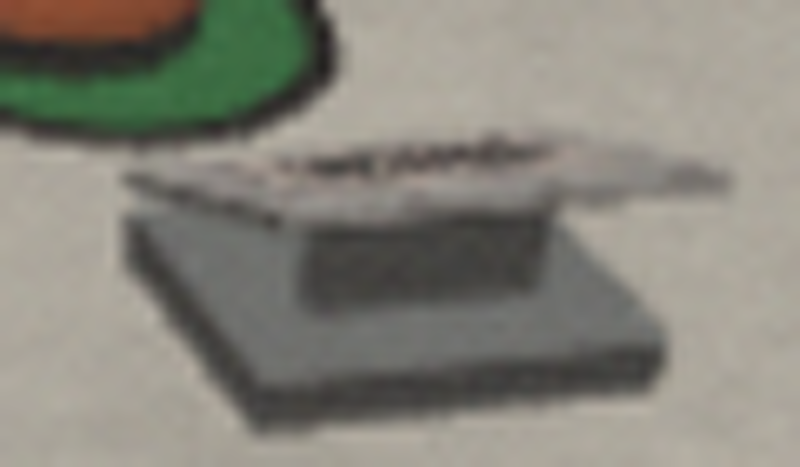

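```bash
python3 - <<'E'
from h import *
Tw=np.load('w20T.npy');Kw,_=camT("wrist");Kt,Tt=camT("top");Ks,Ts=camT("scene")
z=[.049,.049,.031,.031]
for uv,zz in zip([(140.5,171.6),(161.1,176.4),(158.75,189.5),(138.4,185)],z): print('top',onz(Kt,Tt,uv,zz).round(4))
for uv,zz in zip([(198.2,22.4),(190.1,59.5),(142.5,34.1)],z[1:]): print('wr',onz(Kw,Tw,uv,zz).round(4))
print('top mark',tri([ray(Kt,Tt,(136.8,223.8)),ray(Kw,Tw,(108.7,150.0))]),onz(Kt,Tt,(136.8,223.8),.121),onz(Kw,Tw,(108.7,150),.121))
w=np.load('w20.npy')
# pad ellipse from black+green in wrist
for n,im,roi,K,T in(('w',w,(100,85,200,175),Kw,Tw),('t',np.load('top0.npy'),(120,200,170,250),Kt,Tt)):
    g,m=blobs(im,(45,90,20),(95,255,255),300,roi);l=max(g,key=lambda a:a[1][4])
    cs,_=cv2.findContours(m,cv2.RETR_EXTERNAL,cv2.CHAIN_APPROX_NONE);c=max(cs,key=cv2.contourArea)
    h=cv2.convexHull(c)[:,0]
    p=np.array([onz(K,T,q,.001)[:2] for q in c[:,0]])
    # RANSAC-ish circle: robust LSQ
    from scipy.optimize import least_squares
    f=lambda v:np.linalg.norm(p-v[:2],axis=1)-v[2]
    r=least_squares(f,[*p.mean(0),.05],loss='soft_l1',f_scale=.001);print(n,'pad',r.x)
# grip top square corners wrist (c4 scale 695/110)
sc=110/695*1.0
for q in[(95,345),(45,458),(168,545)]: print(onz(Kw,Tw,(90+q[0]*sc,80+q[1]*sc),.12).round(4))
E
```

```text
top [0.6268 0.3145 0.049 ]
top [0.6112 0.2517 0.049 ]
top [0.5744 0.2613 0.031 ]
top [0.589  0.3239 0.031 ]
wr [0.6156 0.2554 0.049 ]
wr [0.5764 0.2637 0.031 ]
wr [0.5915 0.328  0.031 ]
top mark (array([0.45917173, 0.30368251, 0.12218345]), np.float64(0.001719122663687948)) [0.45822225 0.30257161 0.121     ] [0.45975904 0.30590917 0.121     ]
w pad [0.46913397 0.31059525 0.05053326]
t pad [0.46781188 0.308318   0.04832018]
[0.4749 0.3119 0.12  ]
[0.4535 0.319  0.12  ]
[0.4438 0.2961 0.12  ]
```

{"fn": "apply_moves", "kwargs": {
  "rows": [
    [0,0,0,-4.35,-1.06,0,0.2],
    [-2,13,0,0,0,9.3,0.2],
    [-2,13,0,0,0,9.3,0.2],
    [-2,13,0,0,0,9.3,0.2],
    [-2,13,0,0,0,9.3,0.2],
    [-3,13,0,0,0,9.3,0.2],
    [-3,14,0,0,0,9.3,0.2],
    [0,0,0,0,0,0,0.2],
    [0,0,0,0,0,0,0.2]
  ]
}}

```text
time: 53.38
ee_pos: [0.4578, 0.2036, 0.2789]
tcp_rot: [-179.5, 0.1, 70.2]
wrist_force: [-0.2, 0.2, 0.4]
opening: 0.0685
```

```bash
python3 - <<'E'
from h import *
o=get_obs();w=camera("wrist");K,T=camT("wrist",o);print(o['ee_pos'],o['tcp_rot'],o['q'].round(1),o['opening'])
np.save('w21.npy',w);np.save('w21T.npy',T)
save(w,'w21')
E
```

```text
[0.45775925 0.20355143 0.2788728 ] [-1.79503655e+02  6.68788298e-02  7.02123661e+01] [ 23.8  -0.6   7.8  98.8   0.3 133.6] 0.06846617275670094
```

View pics/w21.png

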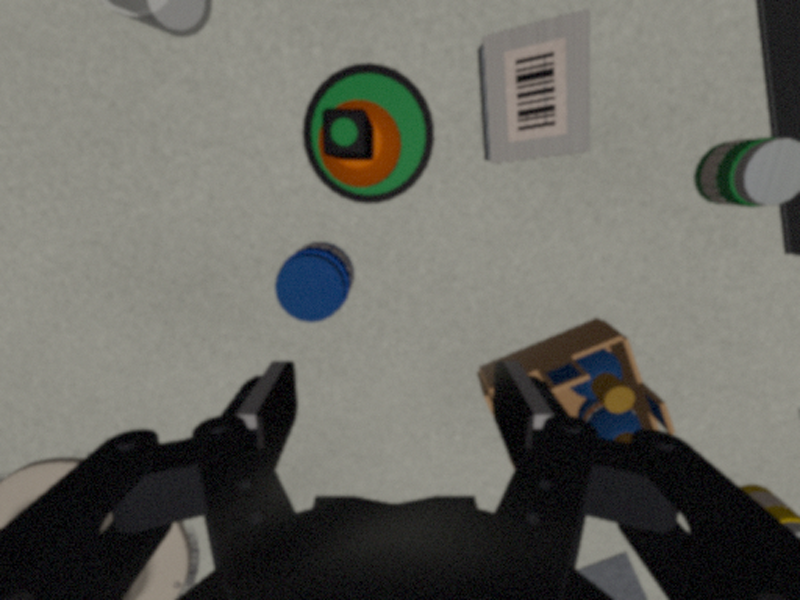

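```bash
python3 - <<'E'
from h import *
w=np.load('w21.npy');save(w,'c6',(300,0,390,110));save(w,'c7',(190,35,285,135))
T=np.load('w21T.npy');K,_=camT("wrist")
print(w[20:75:6,320:370:5].tolist()[3])
g,m=blobs(w,(45,90,20),(95,255,255),60,(190,35,285,135))
print([(b,onz(K,T,b[0],.121).round(4)) for b in g])
from scipy.optimize import least_squares
cs,_=cv2.findContours(m,cv2.RETR_EXTERNAL,cv2.CHAIN_APPROX_NONE);c=max(cs,key=cv2.contourArea)
p=np.array([onz(K,T,q,.001)[:2] for q in c[:,0]])
r=least_squares(lambda v:np.linalg.norm(p-v[:2],axis=1)-v[2],[*p.mean(0),.05],loss='soft_l1',f_scale=.0005);print('pad',r.x)
g,m=blobs(w,(2,150,60),(18,255,255),60,(190,35,285,135));
cs,_=cv2.findContours(m,cv2.RETR_EXTERNAL,cv2.CHAIN_APPROX_NONE);c=max(cs,key=cv2.contourArea);print('orange circ px',cv2.minEnclosingCircle(c))
E
```

```text
[[125, 122, 116], [153, 141, 133], [123, 112, 106], [68, 63, 59], [79, 74, 70], [127, 118, 110], [141, 130, 122], [151, 138, 132], [149, 137, 129], [128, 124, 122]]
[(([240.8, 78.9], [198, 45, 75, 81, 2317]), array([0.4805, 0.3029, 0.121 ])), (([219.7, 83.8], [210, 74, 20, 21, 307]), array([0.4598, 0.3057, 0.121 ]))]
pad [0.46887315 0.31038744 0.05099057]
orange circ px ((230.0112762451172, 91.28947448730469), 27.582805633544922)
```

View pics/c6.png

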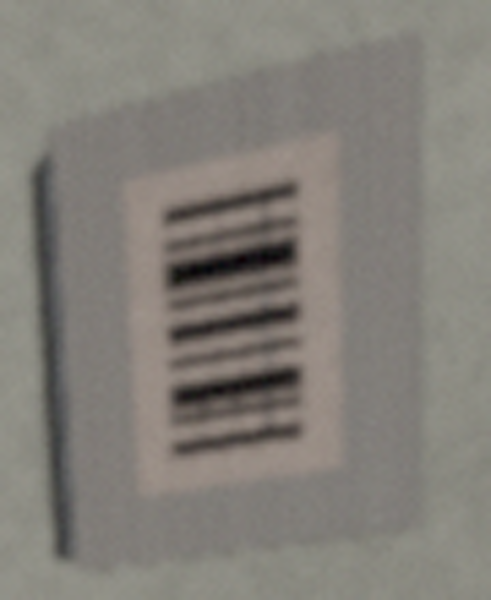

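View pics/c7.png

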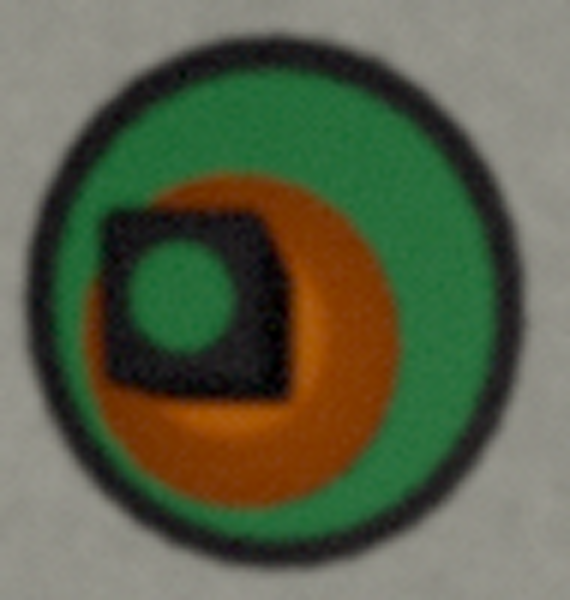

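```bash
python3 - <<'E'
from h import *
T=np.load('w21T.npy');K,_=camT("wrist")
f=90/491
P=[onz(K,T,(300+x*f,y*f),z) for (x,y),z in zip([(125,180),(338,132),(345,465),(140,495)],[.031,.049,.049,.031])]
P=np.array(P);print(P.round(4),'centre',P.mean(0).round(4))
# diagonals crossing px, centre
print('edges mm',[np.linalg.norm(P[i]-P[(i+1)%4]).round(4) for i in range(4)])
print('long dirs',[np.degrees(np.arctan2(*(a-b)[1::-1])).round(1) for a,b in((P[0],P[3]),(P[1],P[2]))])
print('short dirs',[np.degrees(np.arctan2(*(a-b)[1::-1])).round(1) for a,b in((P[1],P[0]),(P[2],P[3]))])
# bars centre
g=95/570
Q=np.array([onz(K,T,(190+x*g,35+y*g),.12) for x,y in[(104,210),(258,210),(107,384)]]);print(Q.round(4))
for a,b in((0,1),(0,2)):
    d=Q[b]-Q[a];print(np.degrees(np.arctan2(d[1],d[0])).round(1),np.linalg.norm(d).round(4))
# foot circle of orange at z ~.0?
print(onz(K,T,(190+242*g,35+340*g),.02))
E
```

```text
[[0.5915 0.3283 0.031 ]
 [0.6306 0.319  0.049 ]
 [0.6166 0.2546 0.049 ]
 [0.5769 0.2636 0.031 ]] centre [0.6039 0.2914 0.04  ]
edges mm [np.float64(0.044), np.float64(0.0659), np.float64(0.0446), np.float64(0.0663)]
long dirs [np.float64(77.2), np.float64(77.7)]
short dirs [np.float64(-13.5), np.float64(-12.8)]
[[0.4532 0.3214 0.12  ]
 [0.4763 0.313  0.12  ]
 [0.4436 0.2968 0.12  ]]
-19.9 0.0246
-111.3 0.0263
[0.46137757 0.30491078 0.02      ]
```

{"fn": "apply_moves", "kwargs": {
  "rows": [
    [0,10,0,-0.17,-0.47,-0.7,0.2],
    [0,20,0,0,0,0,0.2],
    [1,25,-10,0,0,0,0.2],
    [1,25,-20,0,0,0,0.25],
    [0,15,-30,0,0,0,0.25],
    [0,6,-30,0,0,0,0.25],
    [0,0,-25,0,0,0,0.25],
    [0,0,-12,0,0,0,0.25],
    [0,0,0,0,0,0,0.25],
    [0,0,0,0,0,0,0.25]
  ]
}}

```text
time: 54.68
ee_pos: [0.46, 0.3054, 0.1531]
tcp_rot: [179.9, -0.0, 69.7]
wrist_force: [-0.4, -0.5, 0.3]
opening: 0.0639
```

```bash
python3 - <<'E'
from h import *
o=get_obs();w=camera("wrist");K,T=camT("wrist",o);print(o['ee_pos'],o['tcp_rot'],o['q'].round(1),o['opening'])
np.save('w22.npy',w);np.save('w22T.npy',T)
save(w,'w22')
for b in blobs(w,(45,90,20),(95,255,255),100)[0]: print(b,onz(K,T,b[0],.121).round(4))
E
```

```text
[0.45997845 0.3053766  0.15308127] [ 1.79948834e+02 -1.85483309e-02  6.97167882e+01] [ 33.6   4.4  -1.1  84.5  -0.  143.9] 0.06388422941034258
([265.8, 158.9], [209, 126, 100, 94, 3408]) [0.4828 0.3443 0.121 ]
([251.4, 230.2], [238, 217, 28, 27, 577]) [0.4595 0.3053 0.121 ]
```

View pics/w22.png

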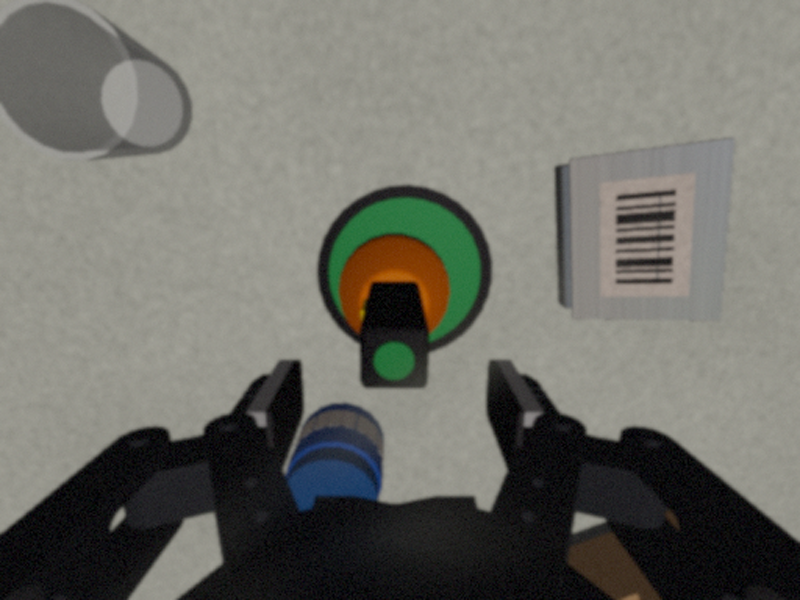

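{"fn": "apply_moves", "kwargs": {
  "rows": [
    [0,0,-15,0,0,0,0.25],
    [0,0,-20,0,0,0,0.25],
    [0,0,-15,0,0,0,0.25],
    [0,0,-8,0,0,0,0.3],
    [0,0,-1,0,0,0,0.4],
    [0,0,0,0,0,0,0.55],
    [0,0,0,0,0,0,1],
    [0,0,0,0,0,0,1],
    [0,0,0,0,0,0,1],
    [0,0,0,0,0,0,1]
  ],
  "grip_force": 60
}}

```text
time: 55.98
ee_pos: [0.4599, 0.3052, 0.0937]
tcp_rot: [180.0, -0.0, 69.7]
wrist_force: [-1.3, 1.2, 6.5]
opening: 0.0277
```

{"fn": "apply_moves", "kwargs": {
  "rows": [
    [0,0,5,0,0,0,1],
    [0,0,20,0,0,0,1],
    [0,0,35,0,0,0,1],
    [0,0,35,0,0,0,1],
    [0,0,15,0,0,0,1],
    [8,0,0,-0.67,-2.93,0,1],
    [10,0,0,-0.67,-2.93,0,1],
    [10,0,0,-0.67,-2.93,0,1],
    [10,0,0,-0.67,-2.93,0,1],
    [10,0,0,-0.67,-2.93,0,1],
    [10,0,0,-0.67,-2.93,0,1],
    [10,0,0,-0.67,-2.93,0,1],
    [10,0,0,-0.68,-2.94,0,1],
    [5,0,0,0,0,0,1],
    [0,0,0,0,0,0,1],
    [0,0,0,0,0,0,1]
  ]
}}

```text
time: 57.98
ee_pos: [0.5426, 0.3049, 0.2027]
tcp_rot: [156.2, -2.9, 70.3]
wrist_force: [0.1, -0.3, -1.2]
opening: 0.0274
```

```bash
cat > chk.py <<'E'
from h import *
o=get_obs();R=Rn.from_euler('xyz',o['tcp_rot'],degrees=True).as_matrix()
L=np.array([.6037,.2907,.040]);n=np.array([-.3975,.0911,.9131]);n/=np.linalg.norm(n)
F=o['ee_pos']+R[:,2]*.0927
print(o['ee_pos'],o['q'].round(1),'F',F.round(4),'ang',np.degrees(np.arccos(-R[:,2]@n)).round(2),'dist',((F-L)@n).round(4),'lateral',((F-L)-((F-L)@n)*n).round(4),'TCPerr mm',((L+.1527*n-o['ee_pos'])*1e3).round(1))
print('rotvec needed deg',np.degrees(np.cross(-R[:,2],n)).round(2),o['wrist_force'].round(1),o['opening'])
E
python3 - <<'E'
exec(open('chk.py').read())
save(camera("wrist"),'w24');save(camera("scene"),'s24',(180,50,440,245))
E
```

```text
[0.54260348 0.30485082 0.20267398] [ 37.1  -1.7  -5.   70.8 -18.2 144.8] F [0.5793 0.2963 0.118 ] ang 0.1 dist 0.0814 lateral [ 0.008  -0.0018  0.0037] TCPerr mm [  0.4  -0.2 -23.2]
rotvec needed deg [ 0.05 -0.09  0.03] [ 0.1 -0.3 -1.2] 0.027402696464282884
```

View pics/w24.png

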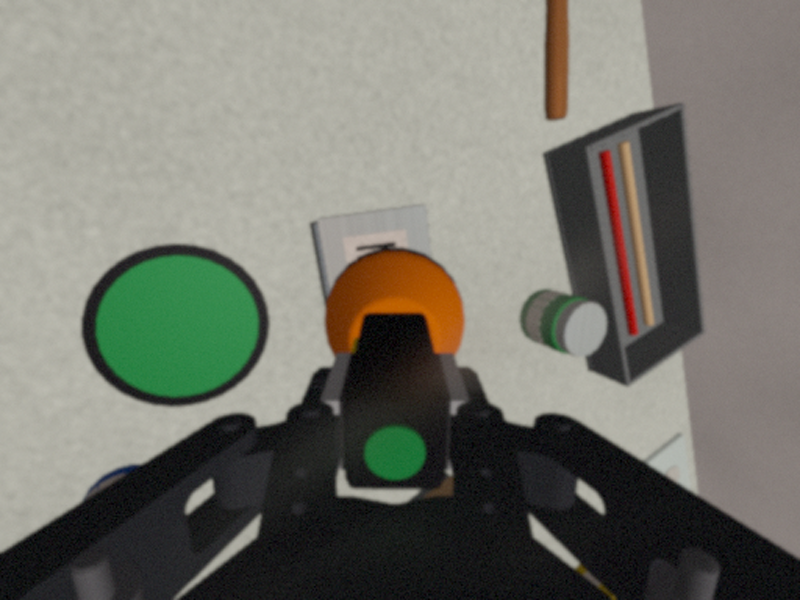

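View pics/s24.png

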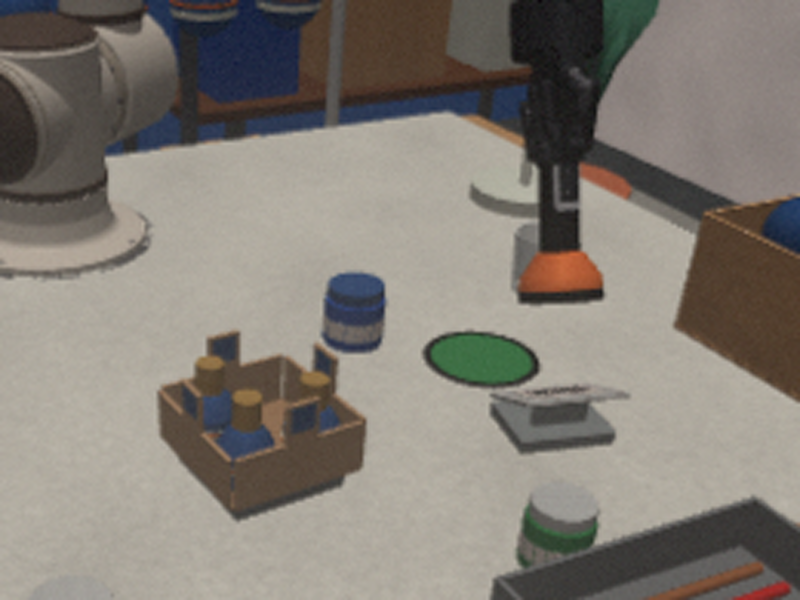

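{"fn": "apply_moves", "kwargs": {
  "rows": [
    [0,0,-6,0,0,0,1],
    [0,0,-9,0,0,0,1],
    [0.3,0,-6,0,0,0,1],
    [0,-0.2,-2.2,0,0,0,1],
    [0,0,0,0,0,0,1],
    [0,0,0,0,0,0,1]
  ]
}}

```text
time: 58.82
ee_pos: [0.543, 0.3048, 0.18]
tcp_rot: [156.1, -3.0, 70.3]
wrist_force: [-0.4, -0.7, -2.5]
opening: 0.0271
```

```bash
python3 - <<'E'
exec(open('chk.py').read())
w=camera("wrist");K,T=camT("wrist",o)
save(w,'w25');s=camera("scene");save(s,'s25',(280,80,420,185))
from scipy.optimize import least_squares
t=camera("top");save(t,'t25',(110,130,310,280));Kt,Tt=camT("top")
for nme,im,K,T,roi in(('w',w,K,T,(20,100,200,280)),('t',t,Kt,Tt,(120,200,175,250))):
    g,m=blobs(im,(45,90,20),(95,255,255),100,roi)
    cs,_=cv2.findContours(m,cv2.RETR_EXTERNAL,cv2.CHAIN_APPROX_NONE);c=max(cs,key=cv2.contourArea)
    p=np.array([onz(K,T,q,.001)[:2] for q in c[:,0]])
    r=least_squares(lambda v:np.linalg.norm(p-v[:2],axis=1)-v[2],[*p.mean(0),.05],loss='soft_l1',f_scale=.0005);print(nme,'pad',r.x)
E
```

```text
[0.54303375 0.30482634 0.18001434] [ 37.   -1.7  -7.5  68.2 -18.2 144.7] F [0.5799 0.2963 0.0954] ang 0.03 dist 0.0605 lateral [0.0002 0.0001 0.0001] TCPerr mm [-0.  -0.2 -0.6]
rotvec needed deg [ 0.03 -0.    0.01] [-0.4 -0.7 -2.5] 0.02712883270965779
w pad [0.4686445  0.30981234 0.05071507]
t pad [0.46788475 0.30795323 0.04846988]
```

View pics/s25.png

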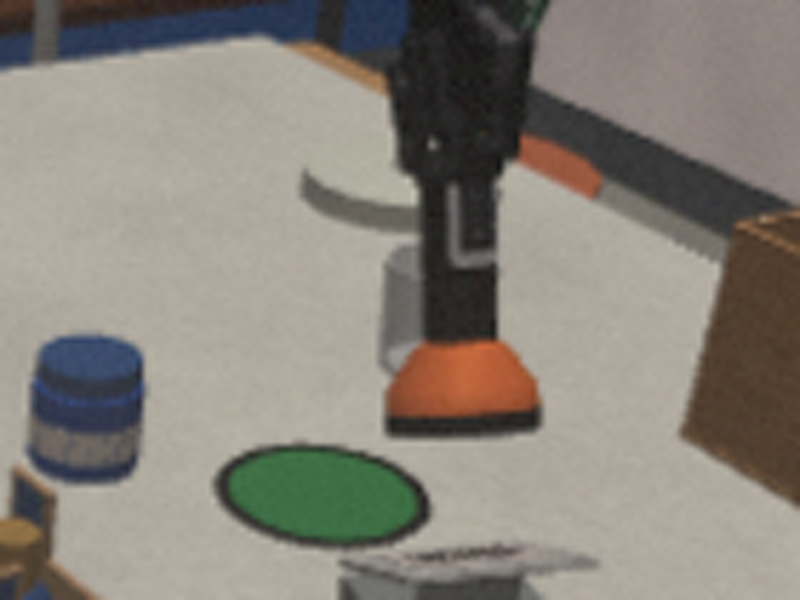

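View pics/w25.png

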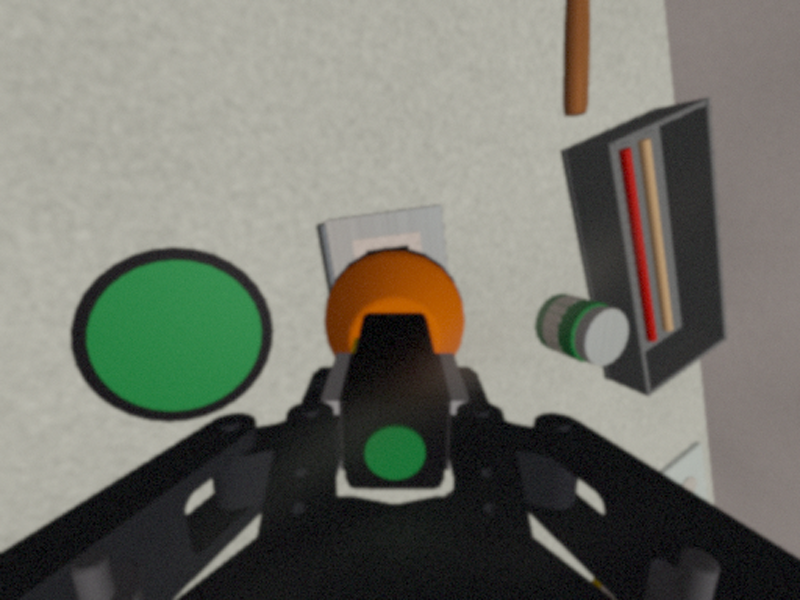

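View pics/t25.png

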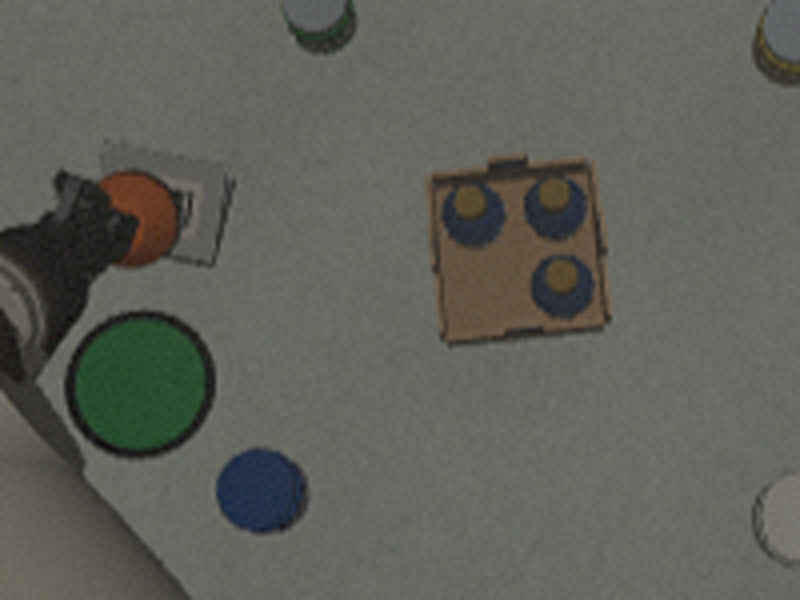

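{"fn": "apply_moves", "kwargs": {
  "rows": [
    [0,0,-0.5,0,0,0,1],
    [0,0,0,0,0,0,1],
    [0,0,0,0,0,0,1],
    [0,0,0,0,0,0,1],
    [0,0,0,0,0,0,1],
    [0,0,0,0,0,0,1],
    [0,0,0,0,0,0,1],
    [0,0,0,0,0,0,1],
    [0,0,0,0,0,0,1],
    [0,0,0,0,0,0,1],
    [0,0,0,0,0,0,1],
    [0,0,0,0,0,0,1],
    [0,0,0,0,0,0,1],
    [0,0,0,0,0,0,1],
    [0,0,0,0,0,0,1],
    [0,0,0,0,0,0,1],
    [0,0,0,0,0,0,1],
    [0,0,0,0,0,0,1]
  ]
}}

```text
time: 61.22
ee_pos: [0.5429, 0.3048, 0.1792]
tcp_rot: [156.1, -3.0, 70.3]
wrist_force: [-0.4, 0.5, -1.5]
opening: 0.0277
```

```bash
python3 chk.py
```

```text
[0.5429344  0.30476556 0.17917493] [ 37.   -1.7  -7.6  68.1 -18.2 144.7] F [0.5797 0.2962 0.0945] ang 0.05 dist 0.0598 lateral [-0.0002  0.0001 -0.0001] TCPerr mm [ 0.1 -0.2  0.3]
rotvec needed deg [ 0.04 -0.03  0.02] [-0.4  0.5 -1.5] 0.02766216221223828
```

{"fn": "apply_moves", "kwargs": {
  "rows": [
    [0,0,10,0,0,0,1],
    [0,0,15,0,0,0,1],
    [-8,0.4,0,0.67,2.93,0,1],
    [-9,0.5,0,0.67,2.93,0,1],
    [-9,0.5,0,0.67,2.93,0,1],
    [-9,0.5,0,0.67,2.93,0,1],
    [-9,0.5,0,0.67,2.93,0,1],
    [-9,0.5,0,0.67,2.93,0,1],
    [-9,0.5,0,0.67,2.93,0,1],
    [-9,0.5,0,0.67,2.93,0,1],
    [-3.4,0.5,-10,0,0,0,1],
    [0,0,-25,0,0,0,1],
    [0,0,-30,0,0,0,1],
    [0,0,-20,0,0,0,1],
    [0,0,-10,0,0,0,1],
    [0,0,0,0,0,0,1],
    [0,0,0,0,0,0,1]
  ]
}}

```text
time: 63.35
ee_pos: [0.469, 0.3095, 0.1103]
tcp_rot: [179.9, -0.0, 69.7]
wrist_force: [0.7, -0.6, -1.5]
opening: 0.0275
```

```bash
python3 - <<'E'
from h import *
o=get_obs();print(o['ee_pos'],o['tcp_rot'],o['wrist_force'])
save(camera("wrist"),'w26');save(camera("scene"),'s26',(280,80,420,185))
E
```

```text
[0.46897923 0.30945009 0.11027933] [ 1.79914947e+02 -1.27376692e-02  6.97273309e+01] [ 0.73464736 -0.55790448 -1.52115518]
```

View pics/w26.png

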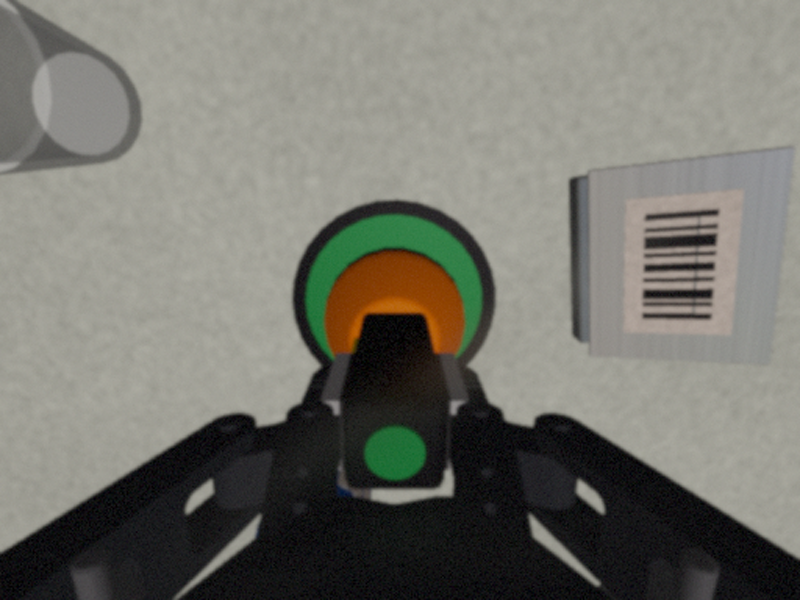

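View pics/s26.png

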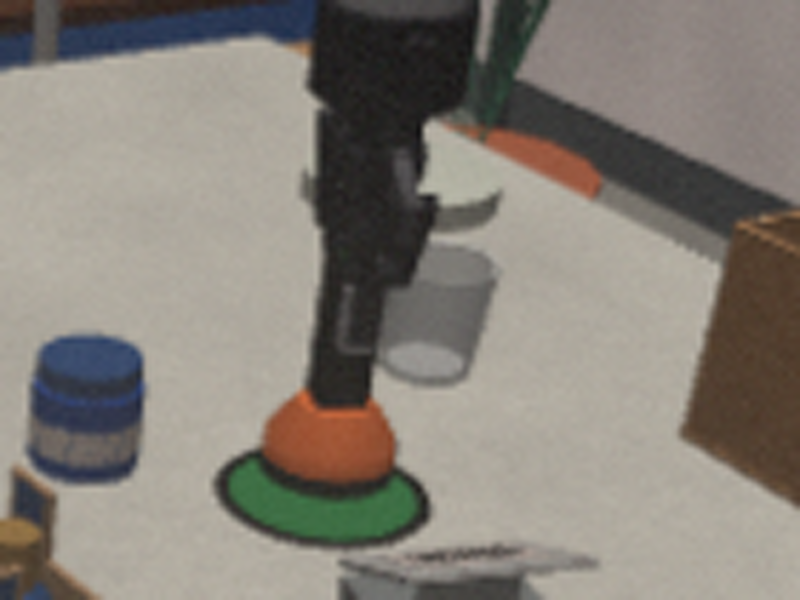

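Centred over the pad; lowering the last 16 mm gently.

{"fn": "apply_moves", "kwargs": {
  "rows": [
    [0,0,-6,0,0,0,1],
    [0,0,-5,0,0,0,1],
    [0,0,-3,0,0,0,1],
    [0,0,-1,0,0,0,1],
    [0,0,-0.6,0,0,0,1],
    [0,0,-0.5,0,0,0,1],
    [0,0,0,0,0,0,1]
  ]
}}

```text
time: 64.32
ee_pos: [0.4686, 0.3092, 0.0937]
tcp_rot: [180.0, 0.0, 69.7]
wrist_force: [-3.7, -2.9, 5.2]
opening: 0.0276
```

{"fn": "apply_moves", "kwargs": {
  "rows": [
    [0,0,0,0,0,0,0.6],
    [0,0,0,0,0,0,0.5],
    [0,0,0,0,0,0,0.35],
    [0,0,0,0,0,0,0.2],
    [0,0,10,0,0,0,0.2],
    [0,0,25,0,0,0,0.2],
    [0,0,40,0,0,0,0.2],
    [0,0,40,0,0,0,0.2],
    [-5,-20,30,0,0,0,0.2],
    [-10,-30,10,0,0,0,0.2],
    [-10,-30,0,0,0,0,0.2],
    [-10,-20,0,0,0,0,0.2],
    [0,0,0,0,0,0,0.2],
    [0,0,0,0,0,0,0.2]
  ]
}}

```text
time: 66.08
ee_pos: [0.4338, 0.2096, 0.2485]
tcp_rot: [180.0, 0.0, 69.7]
wrist_force: [0.9, 0.6, 0.3]
opening: 0.0686
```

```bash
python3 - <<'E'
from h import *
o=get_obs();print(o['ee_pos'],o['tcp_rot'],o['wrist_force'])
save(camera("wrist"),'w27');save(camera("scene"),'s27',(80,80,440,350));save(camera("top"),'t27',(100,120,360,280))
E
```

```text
[0.43382981 0.20957653 0.24852017] [1.79957388e+02 1.80214656e-02 6.97197868e+01] [0.90253282 0.57979703 0.30383758]
```

View pics/w27.png

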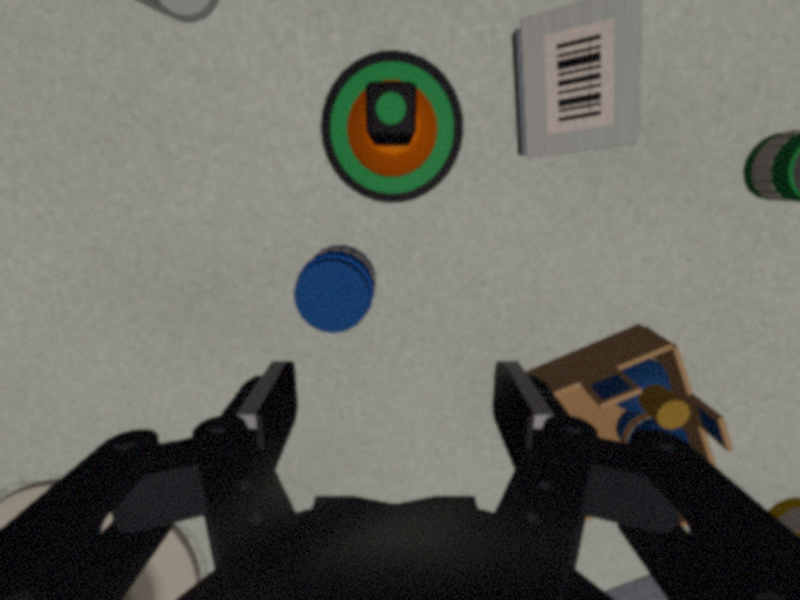

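View pics/s27.png

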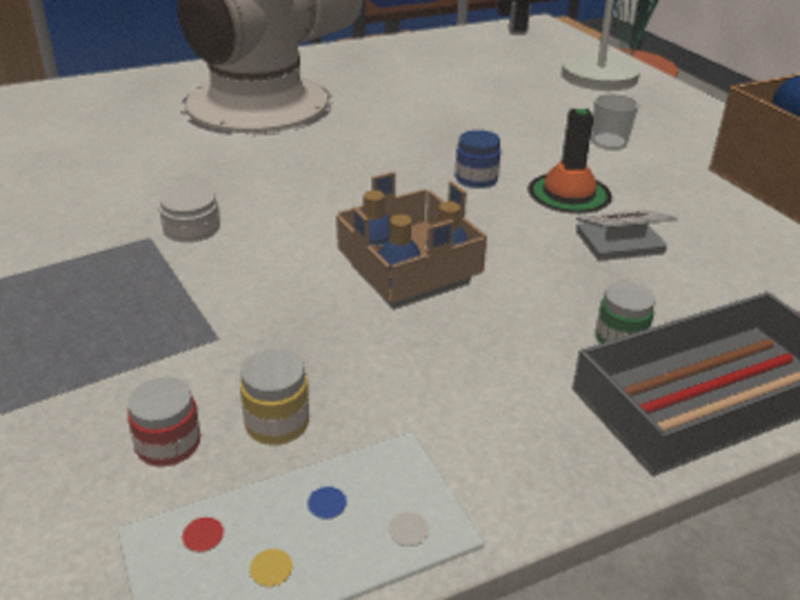

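View pics/t27.png

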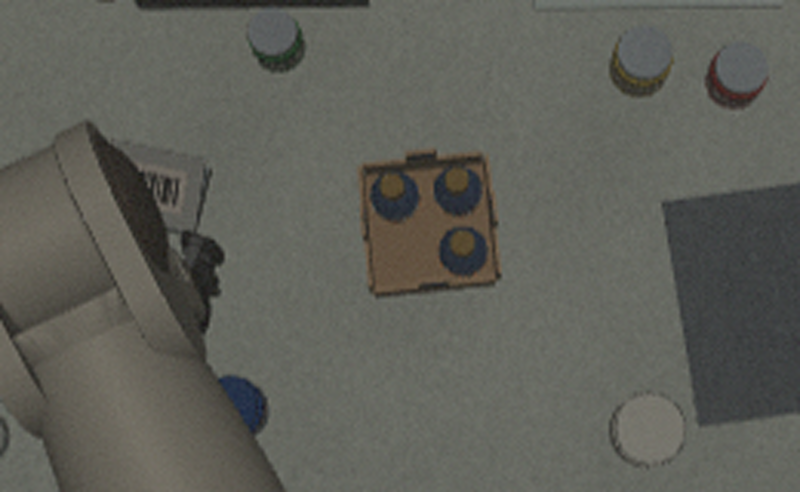

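{"fn": "apply_moves", "kwargs": {
  "rows": [
    [5,-12,30,0,0,0,0.2],
    [10,-25,30,0,0,0,0.2],
    [12,-31,20,0,0,0,0.2],
    [12,-31,0,0,0,0,0.2],
    [12,-31,0,0,0,0,0.2],
    [12,-31,0,0,0,0,0.2],
    [12,-31,0,0,0,0,0.2],
    [12,-31,0,0,0,0,0.2],
    [10,-25,0,0,0,0,0.2],
    [6,-10,0,0,0,0,0.2],
    [0,0,0,0,0,0,0.2],
    [0,0,0,0,0,0,0.2]
  ]
}}

```text
time: 67.72
ee_pos: [0.5364, -0.048, 0.3281]
tcp_rot: [180.0, 0.1, 69.8]
wrist_force: [0.6, 0.5, 0.7]
opening: 0.0687
```

```bash
python3 - <<'E'
from h import *
o=get_obs();w=camera("wrist");K,T=camT("wrist",o);print(o['ee_pos'],o['tcp_rot'],o['wrist_force'])
np.save('w28.npy',w);np.save('w28T.npy',T)
u=proj(K,T,np.array([.5612,.0173,.05]));print(u);x,y=u.astype(int)
b=(max(x-85,0),max(y-65,0),x+85,y+65);print(b);save(w,'w28',b)
t=camera("top");save(t,'t28',(100,180,200,260));save(camera("scene"),'s28',(200,140,300,215))
E
```

```text
[ 0.53641701 -0.04799845  0.32814522] [1.79996302e+02 5.31456616e-02 6.97694569e+01] [0.59745837 0.5257334  0.69263843]
[252.55613805 112.80238027]
(np.int64(167), np.int64(47), np.int64(337), np.int64(177))
```

View pics/w28.png

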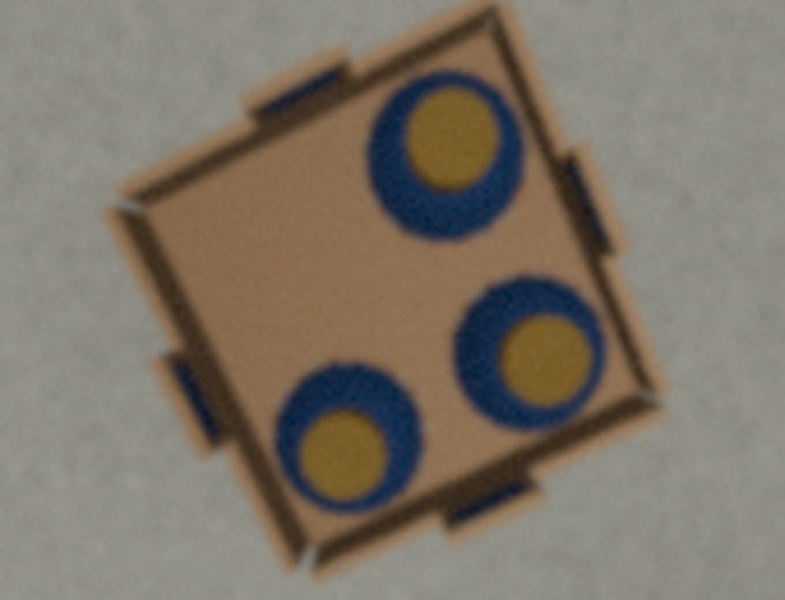

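View pics/t28.png

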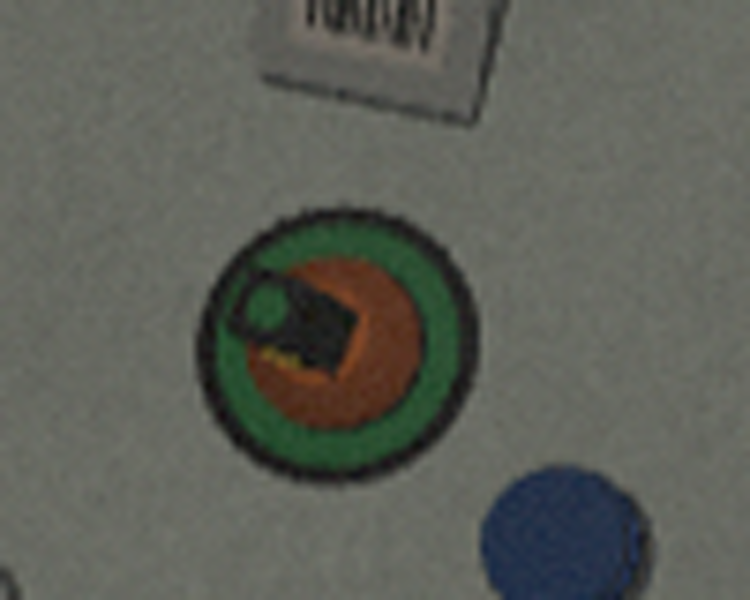

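View pics/s28.png

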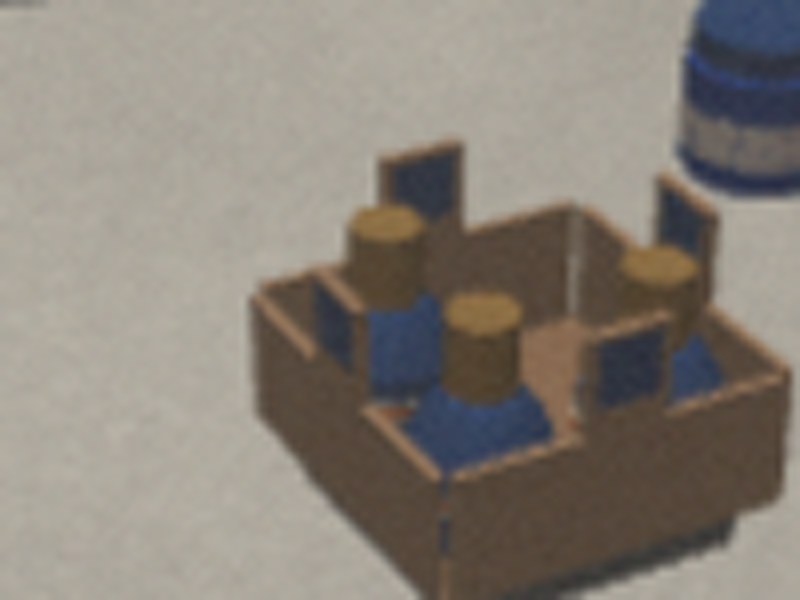

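```bash
python3 - <<'E'
from h import *
T=np.load('w28T.npy');K,_=camT("wrist");s=170/785
a=np.radians(5.3);R=np.array([[np.cos(a),-np.sin(a)],[np.sin(a),np.cos(a)]])
for n,q in dict(l1=(122,190),l2=(490,0),far1=(510,8),far2=(660,385),r1=(658,412),r2=(318,580),n1=(292,568),n2=(108,210)).items():
    p=onz(K,T,(167+q[0]*s,47+q[1]*s),.068)[:2];print(n,((p-[.5612,.0173])@R*1e3).round(1))
E
```

```text
l1 [-56.8  61.8]
l2 [58.1 61.2]
far1 [62.3 57. ]
far2 [ 61.  -54.8]
r1 [ 57.5 -61.9]
r2 [-57.  -63.9]
n1 [-62.6 -57.1]
n2 [-63.1  58.8]
```

```bash
python3 -c "
from workcell import *
print(job_done(), get_obs()['time'])"
```

```text
the job is handed in; nothing more can be done
the job is handed in; nothing more can be done
```

The job is done and handed in at about 68 s of the 210 s limit; it reports no verdict.

- **Walls:** I folded all four by gripping each tab and following its hinge arc. In the last picture their outer top edges measured 61–64 mm from the carton centre, which matches upright.
- **Ornaments:** Three were present. I lowered each one onto the carton floor until light contact (2–6 N), and all three stand upright in the last pictures.
- **Label reading:** The reader's face was held about 60 mm from the label. It was within 0.1° of square and 0.3 mm of centre by my own label measurement, and I kept it still for about 2 s.
- **Reader back on its pad:** It stands upright, and the last wrist and top pictures show it in the middle. The two cameras put the pad centre about 2 mm apart, and I aimed between them.
- **Bystanders and forces:** The paint jars and tub look where they were at the start, and the forces read after each move were small. I did not see any object get knocked aside.

One move, the swing from the carton towards the reader, stopped short at the last joint's limit. I corrected it in free air by turning the tool.

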